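# Ready the glaze mill for charging

## Robot

A 6-joint arm with a two-finger parallel gripper is mounted at the origin on a cart in front of the work surface, level with it; the furniture and walls round the work are solid. World frame = base frame: x ahead of the robot, y to its left, z up, the work surface at z = 0. Lengths are in m, angles in rad, forces in N, time in s.
With the tool pointing down it reaches from about 0.25 to 0.8 m from the base axis. Payload 8.5 kg.
Tool frame: the origin (TCP) lies midway between the tips of the shut fingers; the grasp point (between the pads) lies 19 mm behind it (ctrl.grip_point_offset is the z of the grasp point in the tool frame, in m); z points along the fingers, x is the direction in which the jaws open and shut, and the axes are right-handed (so a half turn about z gives the same grasp; the last joint's range is limited). The gripper opens to 85 mm and grips with 20 to 120 N. Pads are 22 mm wide; open, the fingers measure 114 mm over their backs; the gripper's body (76 mm by 85 mm) begins 54 mm behind the grasp point. The pads swing forward as they close: fully open they stand 13 mm farther back than shut.
Start: joints at [-1.142, 0.238, -0.013, 1.319, 0, 1.571], TCP at [0.218, -0.477, 0.231] pointing down, gripper open.
Joint ranges: [-2.66, 2.66], [-1.03, 1.9], [-1.14, 1.46], [-1.82, 2.27], [-1.45, 1.34], [-3.14, 3.14]. Speed limits (rad/s): [2.22, 2.22, 2.79, 3.14, 3.14, 3.14].

## Interface

Orientations are given as a unit quaternion [x, y, z, w].
In Python, from workcell import ctrl gives the robot as it stands.
- The arm moves only by the tool carry_out, never from a script. Its argument "deltas" is a list that holds one entry, the list of rows, each a list of 7 numbers: the turn, a rotation vector about the tool's x, y, z in degrees, then the shift along the tool's x, y, z in cm, then the opening, from 0 (shut) to 1 (fully open). A call has 1 to 20 rows; each row is the pose to reach, as a shift and turn from the pose measured when the call began, along the tool's axes at that moment; what a row does not reach only later rows make up. A row lasts 1/10 s, in which the tool goes at most 50 mm and 8.59 degrees, less where a joint would pass 70% of its speed; a pose out of reach is approached as far as the arm can. A call with a gripper value outside its range is refused whole. The fingers move at their own pace and stop on an object; "grip_force" is the grip in N (left out, the last holds). Time passes only in rows, so rows that repeat a pose let the fingers close. It gives the time, the measured TCP pose, the force and the opening at its end, in the units of the state.
- ctrl.read_state(): the state, without advancing time (a new reading comes with each control period).
- ctrl.snapshot(name): name is "side" or "top"; returns a dict with "image" (420x560x3 uint8, red, green, blue), "fx", "fy", "cx", "cy" (pixels), "rvec" (rotation vector, rad) and "tvec" (3), from world to camera coordinates, as OpenCV has them. Camera axes: x right, y down, z forward; pixel columns grow to the right and rows downward; lengths in m; the calibration is good to about 2 mm. A picture is of the moment at which its call begins. There is no depth.
- ctrl.hand_in(): hands the job in, once; it reports no verdict.
Trained networks look in a picture, given as the dict that the camera call returned (one of the last four; its "shot" number tells which), for a name from the list of things; names that differ only in an ending like _2 or _b are one class to them, and where a whole thing is asked for, a point or a joint stands for the part that bears it (a point fixed in the world has none). Each returns a list of dicts, best first, with "score" (0 to 1); they miss things now and then, are a little off and sometimes report something else, mostly with a low value. They report only what shows in the picture. A call takes as long as a camera call. They do not tell look-alikes from the thing itself.
- ctrl.find_in(picture, target): "at" ([x, y, z] in m, in world coordinates, good to about 4 mm: the middle of the surface that is visible of it).
- ctrl.cut_out(picture, target): "mask" (420x560 bool, what is visible of it).
The state is a dict: "clock": time; "qpos": joint angles; "qvel": joint speeds; "effort": joint torques, N m; "eef_pos": TCP position; "orientation": TCP orientation; "ft_force": force on the tool from outside, world axes, zero at the start; "moment": the same for the moment, N m; "width": finger opening in m.
Only numpy, scipy, OpenCV 4.12 (cv2) and the standard library are available. Lean on these libraries where they do the work, as an engineer would, in place of code of your own. Each camera call takes 0.05 s, during which the arm holds its last target.

## Task

Get the hand-turned glaze mill ready for charging: turn its drum by the green wheel until the red filler cap, now hidden underneath, points straight up, and stand the toppled blue jar with the black lid upright on the round plaster bat, whole foot on the bat, next to the brown jar. Leave all the other things where they are, the brown jar too.

Things in the scene. Friction and masses are not known exactly. Their poses are not given: they have to be found in the camera images.
- mill: stand of the hand-turned glaze mill, fixed to the table; grey base plate 230 x 150 mm and two bearing uprights. Origin: centre of its underside on the table. Its x axis is parallel to the axle, its z points up. The axle runs 125 mm above the table. The white drum (radius 60 mm) lies along the axle from x = -42 to 68 mm, the green grip wheel is at its -x end, bearing uprights (top 151 mm above the table) at x = -63 and 85 mm
- grip_wheel (a point): centre of the green grip wheel, on the axle, 100 mm to -x of the mill's origin; fixed, axes as the mill's. Flat rim, outer radius 95 mm, 12 mm thick along the axle, 22 mm deep radially, five spokes; over its upper half it can be pinched across its thickness from above and swung about the axle. Behind it (+x) 23 mm are free to the bearing (26 mm radius), 52 mm to the drum
- drum (a joint): turn of drum and grip wheel together about the mill's x axis (right-handed, rad): 0 with the red filler cap straight up, pi with it straight down; grows as the top of the wheel goes to the mill's -y. It turns endlessly both ways, so 2 pi is straight up again. Bearing friction 0.12 N m: it stays where it is left
- filler_cap (a point): middle of the top of the red filler cap (36 mm wide, 20 mm high) on the drum, 88 mm from the axle, 13 mm to +x of the mill's origin; its z axis points radially out of the drum
- bat: round plaster bat, pale disc of 200 mm diameter, 20 mm thick, 0.95 kg, lying loose on the table; origin: centre of its underside
- blue_jar: blue oxide jar with black screw lid, lying on its side at the start, loose, about 0.16 kg, to be stood up on the bat. Origin: centre of its foot, z axis along the jar from foot to lid. Body 54 mm diameter from 0 to 60 mm, lid 50 mm diameter from 60 to 74 mm
- brown_jar: brown oxide jar with white lid, 58 mm diameter, 80 mm tall, standing off-centre on the bat; leave it. Origin: centre of its foot
- white_jar: white oxide jar with red lid, 62 mm diameter, 86 mm tall, standing; leave it. Origin: centre of its foot
- orange_tile: L-shaped glaze test tile with orange face, 30 x 34 x 61 mm high; leave it. Origin: centre of its underside
- tile: L-shaped glaze test tile with green face, 30 x 34 x 61 mm high; leave it. Origin: centre of its underside
- brush: glaze brush with red handle, 211 mm long, 16 mm high, lying; leave it. Origin: centre of its underside
- tub_a: glaze tub 127 mm wide, 185 mm high, fixed; origin: centre of its underside
- tub_b: glaze tub 131 mm wide, 189 mm high, fixed, with a third tub (110 mm wide, 125 mm high) across its lid and that of its neighbour; origin: centre of its underside. Also fixed: a white pail (149 mm wide, 194 mm high with its brush) always at x = 0.84, y = 0.24 m; far left a bowl, a beaker, a spray gun and a tape roll
Mind the look-alikes: they are no part of the job. What is shaped like the blue_jar but orange or purple is not meant.

How it is judged:
By the outcome, as a careful person would: the job done as asked, in the order asked, and still so for the second after the job is handed in, with the robot touching nothing.
It also fails if it takes over 72 s, if anything falls off the work surface, if the arm or the gripper's body presses on something with over 40 N, if the wrist force passes 120 N, or if a joint passes its speed limit or range.

## Working session

There is one attempt and no reset: what is moved stays moved. The work goes in short steps, Python scripts to look and compute and a tool call to move; the robot and the scene stay as the last step left them, time stands still between calls to the robot, and variables do not carry over. Pictures are saved under pics/ and viewed, and the job is handed in when it is done.

Besides the shell and the picture viewer there is one more tool, called after ">>>" as name(argument=value, ...), one argument or row to a line, values as JSON. carry_out: Moves the arm, as the interface text tells. Its arguments: {"type":"object","properties":{"deltas":{"type":"array"},"grip_force":{"type":"number"}},"required":["deltas"]}

```bash
ls; mkdir -p pics; python3 - <<'E'
from workcell import ctrl
import cv2
for n in("side","top"):
    p=ctrl.snapshot(n); cv2.imwrite(f"pics/{n}0.png",p["image"][:,:,::-1])
    print(n,p["fx"],p["cx"],p["cy"],p["rvec"],p["tvec"])
    for t in["mill","drum","grip_wheel","filler_cap","bat","blue_jar","brown_jar","white_jar","tile","orange_tile","brush","tub_a"]:
        try:
            r=ctrl.find_in(p,t); print(t,[( [round(float(v),3) for v in d["at"]],round(d["score"],2)) for d in r])
        except Exception as e: print(t,e)
print(ctrl.read_state())
E
```

```text
pics
side 410.47395368934565 274.6830345929695 212.1002589385781 [ 1.89109296 -0.37744662  0.30078475] [-0.53797662  0.19760112  0.95500567]
mill [([0.575, 0.235, 0.102], 0.56)]
drum []
grip_wheel [([0.567, 0.231, 0.103], 0.58)]
filler_cap [([0.541, 0.229, 0.134], 0.57)]
bat [([0.542, -0.279, 0.015], 0.7)]
blue_jar [([0.518, 0.048, 0.037], 0.95), ([0.455, -0.071, 0.036], 0.75), ([0.54, 0.229, 0.135], 0.47)]
brown_jar [([0.591, -0.233, 0.072], 0.92)]
white_jar [([0.655, -0.0, 0.048], 0.69), ([0.567, 0.232, 0.1], 0.61)]
tile []
orange_tile [([0.769, -0.092, 0.025], 0.7), ([0.739, -0.435, 0.168], 0.24)]
brush [([0.337, -0.147, 0.012], 0.82)]
tub_a [([0.586, -0.494, 0.122], 0.79), ([0.737, -0.436, 0.166], 0.61)]
top 532.8319409244809 280.49947452375443 210.2437734347749 [ 1.43648467 -2.30370829  0.74531256] [0.18875703 0.53308429 1.49645443]
mill [([0.556, 0.272, 0.141], 0.88), ([0.584, -0.202, 0.086], 0.53)]
drum [([0.55, 0.27, 0.164], 0.93)]
grip_wheel []
filler_cap [([0.55, 0.266, 0.167], 0.59), ([0.652, 0.034, 0.074], 0.52)]
bat [([0.56, -0.171, 0.02], 0.67)]
blue_jar [([0.454, -0.03
[... 345 characters left out ...]
, 0.73)]
{'clock': 1.3, 'qpos': array([-1.14195812e+00,  2.38190496e-01, -1.35102090e-02,  1.31917873e+00,
       -8.65556780e-06,  1.57083092e+00]), 'qvel': array([ 1.40985523e-04, -3.99822963e-04,  1.93235704e-04, -1.89488089e-05,
        1.35612323e-05,  6.41638237e-04]), 'effort': array([ 8.03240564e-04, -5.38594115e+01,  3.46692610e+01,  2.96212769e-03,
        1.24649023e-04,  2.21364388e-05]), 'eef_pos': array([ 0.21828346, -0.47742548,  0.23127723]), 'orientation': array([ 8.41362892e-01, -5.40470613e-01, -3.73016412e-05, -1.88161608e-05]), 'ft_force': array([-0.49431955,  0.38425334, -0.59362346]), 'moment': array([-0.00438987,  0.00468365,  0.01176538]), 'width': 0.085548358667086}
```

View images.

View pics/side0.png

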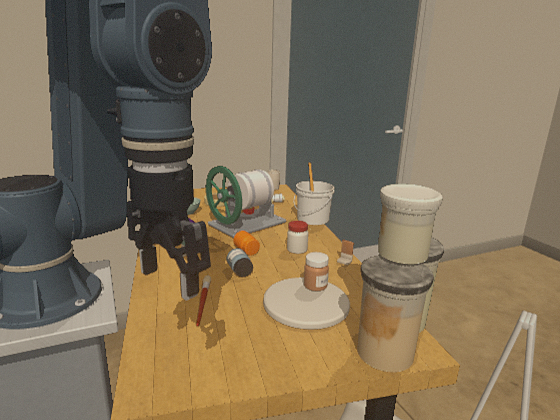

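View pics/top0.png

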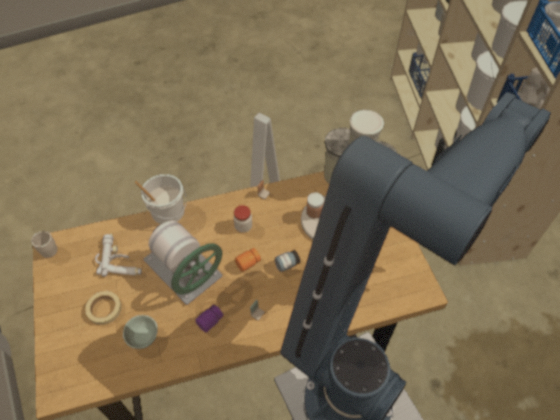

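```bash
python3 - <<'E'
import cv2,numpy as np
a=cv2.imread("pics/side0.png")[150:290,180:360];b=cv2.imread("pics/top0.png")[195:345,130:330]
cv2.imwrite("pics/c1.png",cv2.resize(a,None,fx=4,fy=4,interpolation=cv2.INTER_CUBIC))
cv2.imwrite("pics/c2.png",cv2.resize(b,None,fx=4,fy=4,interpolation=cv2.INTER_CUBIC))
E
```

```text
(no output)
```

View pics/c1.png

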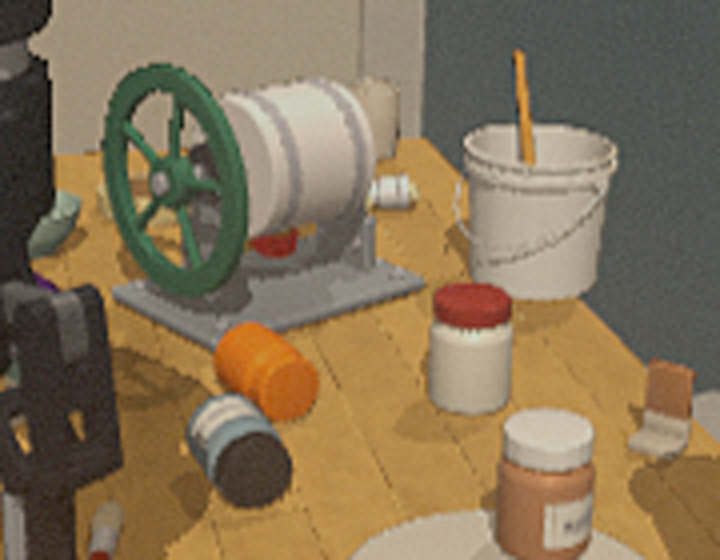

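View pics/c2.png

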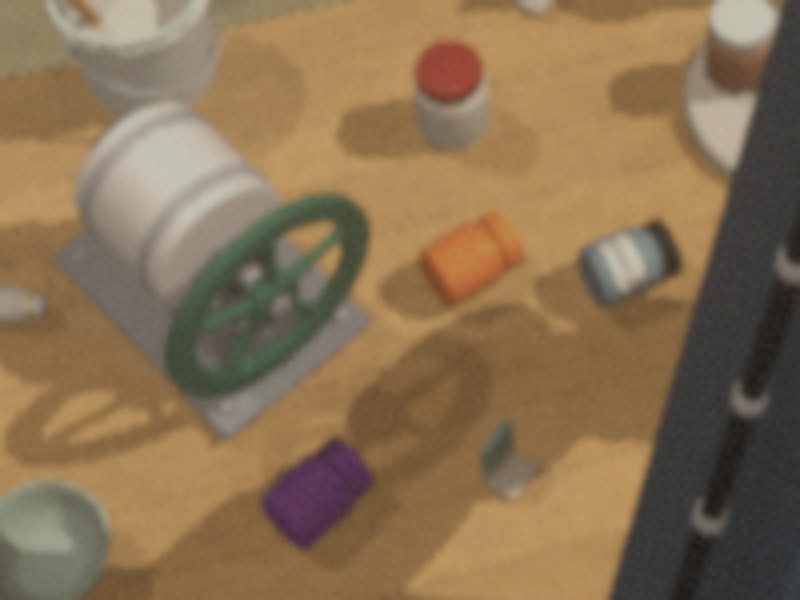

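```bash
cat > h.py <<'E'
import numpy as np,cv2
from scipy.optimize import least_squares
CAM={"side":(410.47395368934565,274.6830345929695,212.1002589385781,[1.89109296,-0.37744662,0.30078475],[-0.53797662,0.19760112,0.95500567]),
"top":(532.8319409244809,280.49947452375443,210.2437734347749,[1.43648467,-2.30370829,0.74531256],[0.18875703,0.53308429,1.49645443])}
def proj(n,P):
    f,cx,cy,r,t=CAM[n]
    K=np.array([[f,0,cx],[0,f,cy],[0,0,1.]])
    return cv2.projectPoints(np.asarray(P,float).reshape(-1,3),np.array(r),np.array(t),K,None)[0].reshape(-1,2)
def ray(n,uv,z):
    f,cx,cy,r,t=CAM[n];R=cv2.Rodrigues(np.array(r))[0]
    c=-R.T@np.array(t);d=R.T@np.array([(uv[0]-cx)/f,(uv[1]-cy)/f,1])
    return c+d*(z-c[2])/d[2]
def campos(n):
    f,cx,cy,r,t=CAM[n];R=cv2.Rodrigues(np.array(r))[0];return -R.T@np.array(t)
def M(p):
    c,s=np.cos(p[2]),np.sin(p[2]);return np.array([[c,-s,0],[s,c,0],[0,0,1]]),np.array([p[0],p[1],0])
E
python3 - <<'E'
from h import *
print(campos("side"),campos("top"))
hulls={}
for n,box in(("side",(195,160,250,235)),("top",(165,235,230,300))):
    im=cv2.imread(f"pics/{n}0.png");hsv=cv2.cvtColor(im,cv2.COLOR_BGR2HSV)
    m=cv2.inRange(hsv,(60,70,20),(90,255,160));k=np.zeros_like(m);x0,y0,x1,y1=box;k[y0:y1,x0:x1]=m[y0:y1,x0:x1]
    nn,lab,st,_=cv2.connectedComponentsWithStats(k);i=1+np.argmax(st[1:,4]);k=(lab==i).astype(np.uint8)
    pts=np.argwhere(k)[:,::-1].astype(np.float32)
    hull=cv2.convexHull(pts).reshape(-1,2);hulls[n]=hull;print(n,k.sum(),st[i],cv2.fitEllipse(hull))
a=np.linspace(0,2*np.pi,180,endpoint=False)
def model(p,n):
    R,t=M(p);P=[]
    for x in(-.106,-.094):
        P.append(np.c_[np.full(180,x),.095*np.cos(a),.125+.095*np.sin(a)])
    return cv2.convexHull(proj(n,np.vstack(P)@R.T+t).astype(np.float32)).reshape(-1,1,2)
def res(p):
    return np.concatenate([[cv2.pointPolygonTest(model(p,n),(float(u),float(v)),True)-.5 for u,v in hulls[n]] for n in hulls])
for y0 in(0.6,0.9,1.2,.3):
  for xc in ((0.50,0.2),):
    R,t=M((0,0,y0));o=np.array([*xc,0])+R@[.1,0,0]
    s=least_squares(res,[o[0],o[1],y0],diff_step=1e-4,loss="soft_l1");print(s.x,s.cost,np.abs(s.fun).mean())
p=s.x
print("wheel ctr",M(p)[0]@[-.1,0,.125]+M(p)[1])
np.save("mill.npy",p)
for n,c in(("side",(170,140,330,280)),("top",(130,180,290,320))):
    im=cv2.resize(cv2.imread(f"pics/{n}0.png"),None,fx=4,fy=4,interpolation=cv2.INTER_CUBIC)
    R,t=M(p)
    for q in [[(x,.095*np.cos(b),.125+.095*np.sin(b)) for b in a] for x in(-.106,-.094)]+[[(sx*.115,sy*.075,0) for sx,sy in((1,1),(1,-1),(-1,-1),(-1,1))]]+[[(x,.06*np.cos(b),.125+.06*np.sin(b)) for b in a] for x in(-.042,.068)]:
        cv2.polylines(im,[np.int32((proj(n,np.array(q)@R.T+t)+.5)*4)],True,(0,0,255),1)
    x0,y0,x1,y1=[4*v for v in c];cv2.imwrite(f"pics/fit_{n}.png",im[y0:y1,x0:x1])
E
```

```text
[ 0.14829219 -0.97190649  0.52336229] [-0.3148034  0.3659029  1.5251878]
side 139 [206 183  21  38 139] ((215.56932067871094, 203.32913208007812), (12.539690017700195, 41.68757247924805), 156.48825073242188)Traceback (most recent call last):
  File "<stdin>", line 7, in <module>
    return _wrapfunc(a, 'argmax', axis=axis, out=out, **kwds)
    return bound(*args, **kwds)
ValueError: attempt to get argmax of an empty sequence
```

```bash
cat > fitmill.py <<'E'
from h import *
import sys
tag=sys.argv[1]
hulls={}
for n,box in(("side",(195,160,250,235)),("top",(165,235,230,300))):
    im=cv2.imread(f"pics/{n}{tag}.png").astype(int)
    m=((im[:,:,1]-im[:,:,2]>18)&(im[:,:,1]-im[:,:,0]>3)).astype(np.uint8);k=np.zeros_like(m);x0,y0,x1,y1=box;k[y0:y1,x0:x1]=m[y0:y1,x0:x1]
    nn,lab,st,_=cv2.connectedComponentsWithStats(k);i=1+np.argmax(st[1:,4]);k=(lab==i).astype(np.uint8)
    pts=np.argwhere(k)[:,::-1].astype(np.float32)
    hull=cv2.convexHull(pts).reshape(-1,2);hulls[n]=hull;print(n,k.sum(),st[i])
a=np.linspace(0,2*np.pi,180,endpoint=False)
def model(p,n):
    R,t=M(p);P=[]
    for x in(-.106,-.094):
        P.append(np.c_[np.full(180,x),.095*np.cos(a),.125+.095*np.sin(a)])
    return cv2.convexHull(proj(n,np.vstack(P)@R.T+t).astype(np.float32)).reshape(-1,1,2)
def res(p):
    return np.concatenate([[cv2.pointPolygonTest(model(p,n),(float(u),float(v)),True)-.5 for u,v in hulls[n]] for n in hulls])
best=None
for y0 in(0.6,0.9,1.2,.3):
    R,t=M((0,0,y0));o=np.array([.5,.2,0])+R@[.1,0,0]
    s=least_squares(res,[o[0],o[1],y0],diff_step=1e-4,loss="soft_l1");print(s.x,s.cost,np.abs(s.fun).mean())
    if best is None or s.cost<best.cost:best=s
p=best.x
print("wheel ctr",M(p)[0]@[-.1,0,.125]+M(p)[1])
np.save("mill.npy",p)
for n,c in(("side",(170,140,330,280)),("top",(130,180,290,320))):
    im=cv2.resize(cv2.imread(f"pics/{n}{tag}.png"),None,fx=4,fy=4,interpolation=cv2.INTER_CUBIC)
    R,t=M(p)
    for q in [[(x,.095*np.cos(b),.125+.095*np.sin(b)) for b in a] for x in(-.106,-.094)]+[[(sx*.115,sy*.075,0) for sx,sy in((1,1),(1,-1),(-1,-1),(-1,1))]]+[[(x,.06*np.cos(b),.125+.06*np.sin(b)) for b in a] for x in(-.042,.068)]:
        cv2.polylines(im,[np.int32((proj(n,np.array(q)@R.T+t)+.5)*4)],True,(0,0,255),1)
    x0,y0,x1,y1=[4*v for v in c];cv2.imwrite(f"pics/fit_{n}{tag}.png",im[y0:y1,x0:x1])
E
python3 fitmill.py 0
```

```text
side 817 [206 166  36  58 817]
top 42 [184 247  19  16  42]
[0.60187103 0.26455449 0.28859629] 7.814656532871856 0.5263822954090591
[0.58553002 0.32736327 1.00280863] 113.08185532913063 3.746620212978073
[0.58552058 0.32737322 1.00292933] 113.08185063126585 3.7465059687377673
[0.60187059 0.26456623 0.28867249] 7.814659203743067 0.5264257125869803
wheel ctr [0.5060066  0.23609381 0.125     ]
```

```bash
python3 - <<'E'
import cv2
im=cv2.imread("pics/top0.png")
for u,v in((215,247),(177,290),(195,269),(221,258),(176,284)): print(u,v,im[v,u][::-1])
E
sed -i 's/m=((im\[:,:,1\]-im\[:,:,2\]>18)&(im\[:,:,1\]-im\[:,:,0\]>3))/m=((im[:,:,1]-im[:,:,2]>8)\&(im[:,:,1]-im[:,:,0]>-3))/; s/,255,160//' fitmill.py; python3 fitmill.py 0
```

```text
215 247 [74 80 60]
177 290 [64 76 56]
195 269 [79 98 75]
221 258 [120 105  71]
176 284 [69 79 59]
side 1021 [ 206  166   36   58 1021]
top 394 [173 245  43  43 394]
[0.60236237 0.2684784  0.304746  ] 46.49915765579764 1.3700360898843746
[0.60236363 0.2684709  0.30468794] 46.49912576656079 1.3699184322672382
[0.60236556 0.26845994 0.30466742] 46.49917150106441 1.369785245205091
[0.60236362 0.26847085 0.3046834 ] 46.499147320597885 1.3699167701447579
wheel ctr [0.50696957 0.23847135 0.125     ]
```

View pics/fit_side0.png

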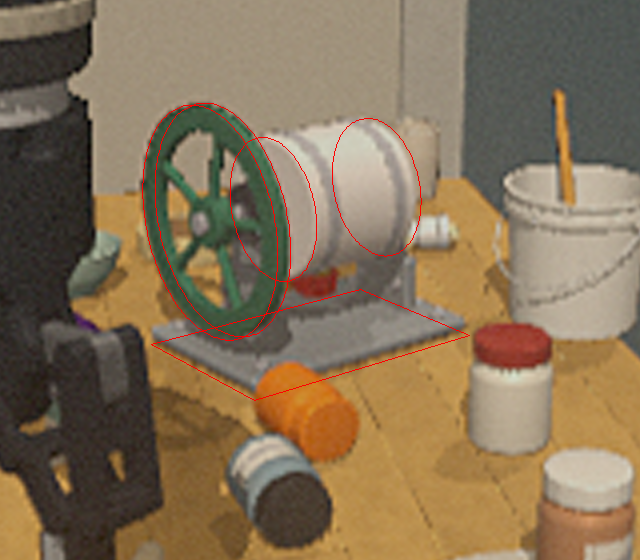

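View pics/fit_top0.png

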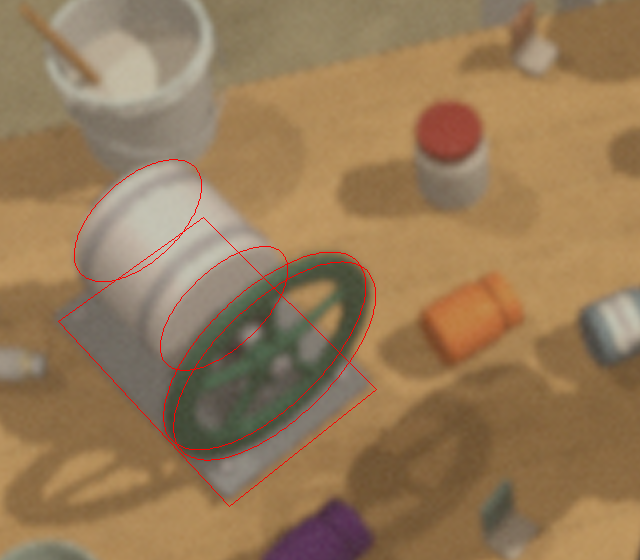

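```bash
python3 - <<'E'
import cv2
a=cv2.imread("pics/top0.png")[225:310,150:235];a=cv2.resize(a,None,fx=7,fy=7,interpolation=cv2.INTER_CUBIC)
a=cv2.convertScaleAbs(a,alpha=1.5);cv2.imwrite("pics/c3.png",a)
a=cv2.imread("pics/side0.png")[155:245,195:305];a=cv2.resize(a,None,fx=6.5,fy=6.5,interpolation=cv2.INTER_CUBIC);cv2.imwrite("pics/c4.png",a)
E
```

```text
(no output)
```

View pics/c3.png

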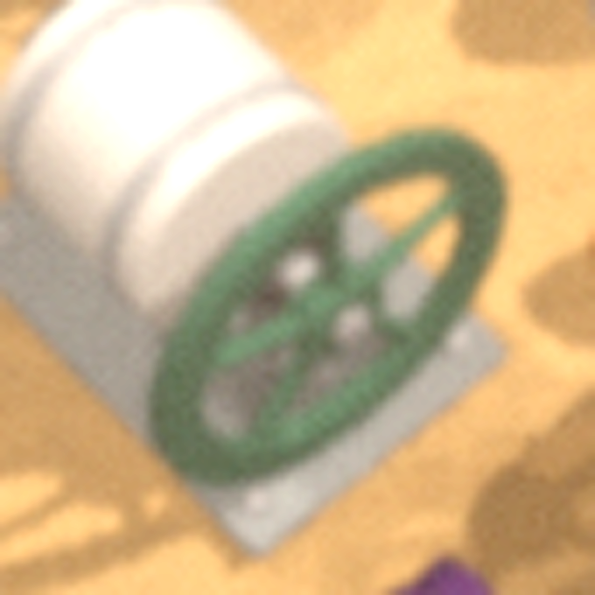

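View pics/c4.png

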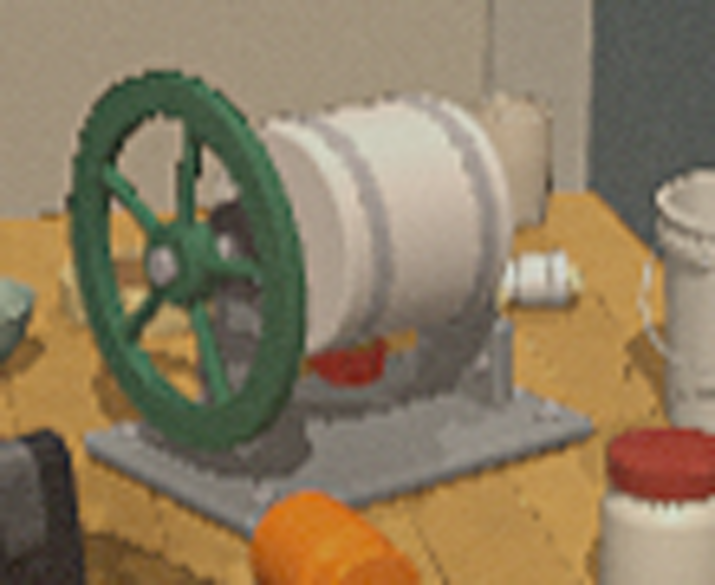

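```bash
cat > fit2.py <<'E'
from h import *
T=np.array([(150,405),(185,470),(225,487),(300,465),(370,415),(430,350),(485,270),(507,195),(495,150),(440,128),(380,140),(300,190),(230,250),(175,330)],float)
S=np.array([(165,70),(110,95),(80,150),(70,220),(80,290),(105,360),(140,410),(185,443),(225,450),(270,425),(297,360),(304,290),(285,200),(255,130),(215,85)],float)
c=lambda P,f,o:(np.asarray(P,float)+.5)/f-.5+np.array(o)
hulls={"top":c(T,7,(150,225)),"side":c(S,6.5,(195,155))}
corn={"top":[((-.115,-.075),c((508,352),7,(150,225))),((-.115,.075),c((258,553),7,(150,225)))],
"side":[((-.115,.075),c((85,440),6.5,(195,155))),((.115,-.075),c((593,428),6.5,(195,155)))]}
a=np.linspace(0,2*np.pi,180,endpoint=False)
def model(p,n):
    R,t=M(p);P=np.vstack([np.c_[np.full(180,x),.095*np.cos(a),.125+.095*np.sin(a)] for x in(-.106,-.094)])
    return cv2.convexHull(proj(n,P@R.T+t).astype(np.float32)).reshape(-1,1,2)
def res(p,w=True,views=("side","top")):
    r=[];R,t=M(p)
    for n in views:
        r+=[cv2.pointPolygonTest(model(p,n),(float(u),float(v)),True) for u,v in hulls[n]]
        if w:
            for (x,y),uv in corn[n]: r+=list(proj(n,R@[x,y,p[3]]+t)[0]-uv)
    return np.array(r)
for w,v in((True,("side","top")),(False,("side","top")),(True,("side",)),(True,("top",))):
    s=least_squares(res,[.602,.266,.3,.01],args=(w,v),diff_step=1e-4,loss="soft_l1");p=s.x
    print(w,v,p.round(4),np.abs(s.fun).mean(),"wheel",(M(p)[0]@[-.1,0,.125]+M(p)[1]).round(4))
    print(s.fun.round(1))
    if w and len(v)==2:np.save("mill.npy",p[:3])
E
python3 fit2.py
```

```text
True ('side', 'top') [0.603  0.2693 0.3036 0.0122] 0.6210959447562437 wheel [0.5076 0.2394 0.125 ]
[ 0.1  0.8  0.5 -0.   0.1  0.1  0.5  0.8  0.3  0.8  1.3  0.8  0.9  0.3
  0.  -0.3 -0.1  1.2 -0.3  0.9  1.3  0.3  0.3  0.8  1.6  1.5  1.1 -0.4
  0.4  0.4  0.9  0.5  0.9  0.9  0.2 -0.5  0.8]
False ('side', 'top') [0.603  0.2686 0.2967 0.01  ] 0.6224459946322445 wheel [0.5073 0.2393 0.125 ]
[ 0.1  0.8  0.4 -0.1 -0.   0.   0.5  0.9  0.3  0.7  1.1  0.6  0.7  0.1
 -0.1  1.   1.3  0.3  0.3  0.9  1.7  1.7  1.3 -0.4  0.2  0.2  0.8  0.5
  1. ]
True ('side',) [0.6038 0.2724 0.2857 0.0101] 0.32417744493745027 wheel [0.5079 0.2442 0.125 ]
[ 0.5  1.1  0.5 -0.2 -0.2 -0.1  0.3  0.5 -0.3  0.   0.4 -0.   0.3 -0.1
  0.  -0.3 -0.1  1.1  0.2]
True ('top',) [0.603  0.2723 0.3392 0.0134] 0.6211453579054886 wheel [0.5087 0.2391 0.125 ]
[ 0.3  1.   0.5  0.3  0.5  1.   0.6  0.4 -0.1  1.1  1.1  1.2  0.4  0.4
  0.4 -0.9  0.1  0.8]
```

```bash
cat >> h.py <<'E'
from scipy.spatial.transform import Rotation as Ro
def Rt(x,z):
    x=np.array(x,float);z=np.array(z,float);x/=np.linalg.norm(x);z/=np.linalg.norm(z);return Ro.from_matrix(np.c_[x,np.cross(z,x),z])
def delta(R,p,st=None):
    from workcell import ctrl
    st=st or ctrl.read_state();R0=Ro.from_quat(st["orientation"])
    return np.r_[np.degrees((R0.inv()*R).as_rotvec()),R0.inv().apply(np.array(p)-st["eef_pos"])*100].round(2)
W=np.array([.508,.24,.125]);YAW=.3036
MX=np.array([np.cos(YAW),np.sin(YAW),0]);MY=np.array([-np.sin(YAW),np.cos(YAW),0]);Z=np.array([0,0,1.])
def wheel(th,r):
    "tool pointing to axle from angle th (deg, + = mill -y side), TCP at radius r"
    t=np.radians(th);d=-np.sin(t)*MY+np.cos(t)*Z
    return Rt(MX,-d),W+r*d
E
python3 - <<'E'
from h import *
print(delta(Rt(MX,-Z),W+[0,0,.255]))
E
```

```text
[ -0.     0.   -82.83 -53.2  -56.18 -14.87]
```

>>> carry_out(
  deltas=[
    [[0,0,-82.8,-53.2,-56.2,-14.9,0.5],[0,0,-82.8,-53.2,-56.2,-14.9,0.5],[0,0,-82.8,-53.2,-56.2,-14.9,0.5],[0,0,-82.8,-53.2,-56.2,-14.9,0.5],[0,0,-82.8,-53.2,-56.2,-14.9,0.5],[0,0,-82.8,-53.2,-56.2,-14.9,0.5],[0,0,-82.8,-53.2,-56.2,-14.9,0.5],[0,0,-82.8,-53.2,-56.2,-14.9,0.5],[0,0,-82.8,-53.2,-56.2,-14.9,0.5],[0,0,-82.8,-53.2,-56.2,-14.9,0.5],[0,0,-82.8,-53.2,-56.2,-14.9,0.5],[0,0,-82.8,-53.2,-56.2,-14.9,0.5],[0,0,-82.8,-53.2,-56.2,-14.9,0.5],[0,0,-82.8,-53.2,-56.2,-14.9,0.5],[0,0,-82.8,-53.2,-56.2,-14.9,0.5],[0,0,-82.8,-53.2,-56.2,-14.9,0.5],[0,0,-82.8,-53.2,-56.2,-14.9,0.5],[0,0,-82.8,-53.2,-56.2,-14.9,0.5]],
  ],
  grip_force=30,
)

```text
clock: 3.1
eef_pos: [0.5083, 0.2408, 0.3796]
orientation: [0.988, 0.152, -0.001, 0.0]
ft_force: [-0.3, -0.4, -0.0]
width: 0.0428
```

```bash
python3 - <<'E'
from workcell import ctrl
from h import *
s=ctrl.read_state();print(s["qpos"].round(3),s["eef_pos"],s["width"])
print(delta(*wheel(-45,.16)))
print(delta(*wheel(-45,.066)))
E
```

```text
[ 0.443  0.311  0.464  1.725 -0.     1.709] [0.50829407 0.24084875 0.3795919 ] 0.04276414422059046
[-4.498e+01  4.000e-02  9.000e-02 -2.000e-02 -1.125e+01  1.414e+01]
[-4.498e+01  4.000e-02  9.000e-02 -2.000e-02 -4.600e+00  2.079e+01]
```

>>> carry_out(
  deltas=[
    [[-45,0,0,0,-11.2,14.1,0.5],[-45,0,0,0,-11.2,14.1,0.5],[-45,0,0,0,-11.2,14.1,0.5],[-45,0,0,0,-11.2,14.1,0.5],[-45,0,0,0,-11.2,14.1,0.5],[-45,0,0,0,-11.2,14.1,0.5],[-45,0,0,0,-11.2,14.1,0.5],[-45,0,0,0,-7.8,17.6,0.5],[-45,0,0,0,-4.6,20.8,0.5],[-45,0,0,0,-4.6,20.8,0.5],[-45,0,0,0,-4.6,20.8,0.5]],
  ],
)

```text
clock: 4.2
eef_pos: [0.4951, 0.2823, 0.174]
orientation: [0.914, 0.138, 0.058, 0.377]
ft_force: [-0.1, 0.1, 0.9]
width: 0.0425
```

```bash
python3 - <<'E'
from workcell import ctrl
from h import *
s=ctrl.read_state();print(s["qpos"].round(3),s["eef_pos"],s["width"],s["ft_force"])
print(delta(*wheel(-45,.065)))
for n in("side","top"):
    cv2.imwrite(f"pics/{n}1.png",cv2.resize(ctrl.snapshot(n)["image"][130:330,100:380,::-1],None,fx=2.8,fy=2.8))
E
```

```text
[ 0.848  0.643  0.224  1.629 -0.646  2.281] [0.49505124 0.28225732 0.17397361] 0.04253998916081175 [-0.05076484  0.14786244  0.90327135]
[-0.19  0.07 -0.18 -0.03 -0.34  0.09]
```

View pics/side1.png

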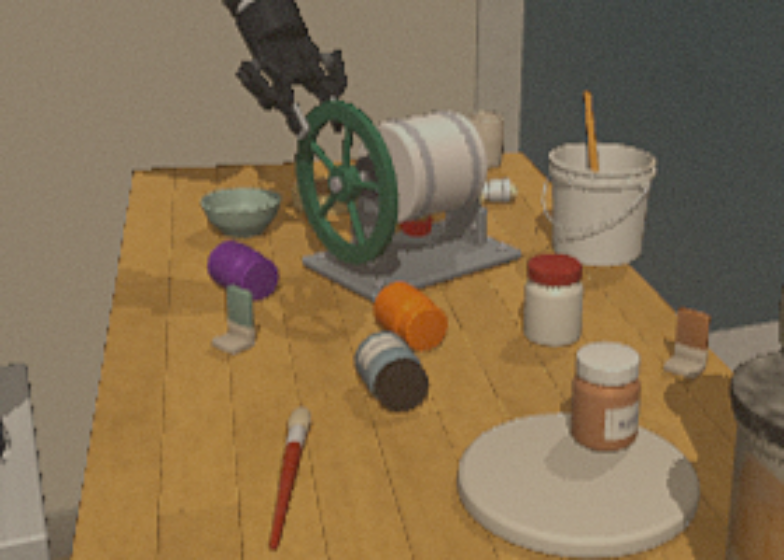

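View pics/top1.png

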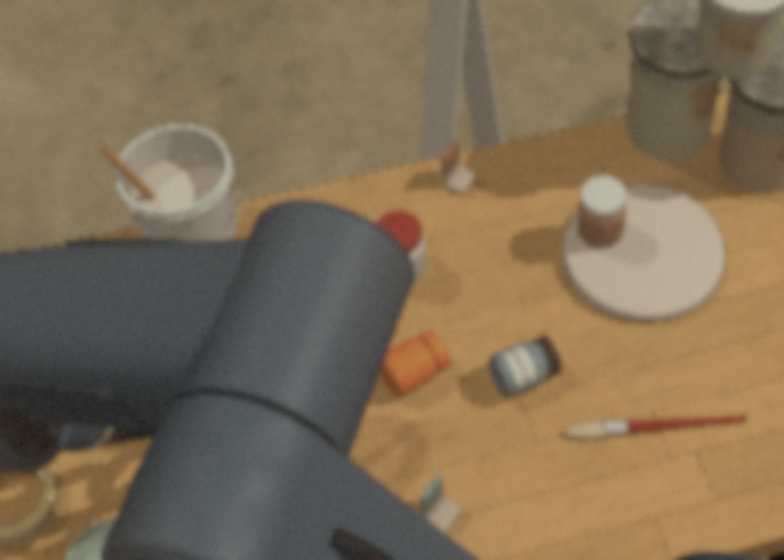

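>>> carry_out(
  deltas=[
    [[0,0,0,0,-0.2,0,0.0],[0,0,0,0,-0.2,0,0.0],[0,0,0,0,-0.2,0,0.0],[0,0,0,0,-0.2,0,0.0],[0,0,0,0,-0.2,0,0.0],[0,0,0,0,-0.2,0,0.0]],
  ],
  grip_force=30,
)

```text
clock: 4.9
eef_pos: [0.4915, 0.2864, 0.174]
orientation: [0.914, 0.141, 0.056, 0.376]
ft_force: [-24.0, 1.6, 12.7]
width: 0.0117
```

```bash
python3 - <<'E'
from workcell import ctrl
from h import *
s=ctrl.read_state();d=s["eef_pos"]-W
print(d@MX,d@MY,d[2],np.hypot(d@MY,d[2]),s["ft_force"],s["moment"])
for t in np.arange(7.5,91,7.5): print(t,round(6.6*np.sin(np.radians(t)),2),round(6.6*(1-np.cos(np.radians(t))),2))
E
```

```text
-0.0019137131100603454 0.04918614500065968 0.04898477934893686 0.06941747235307513 [-23.98132446   1.59649836  12.74215064] [-0.88954164  2.89642782 -2.75242194]
7.5 0.86 0.06
15.0 1.71 0.22
22.5 2.53 0.5
30.0 3.3 0.88
37.5 4.02 1.36
45.0 4.67 1.93
52.5 5.24 2.58
60.0 5.72 3.3
67.5 6.1 4.07
75.0 6.38 4.89
82.5 6.54 5.74
90.0 6.6 6.6
```

>>> carry_out(
  deltas=[
    [[7.5,0,0,-0.1,0.9,0.06,0],[15,0,0,-0.1,1.79,0.24,0],[22.5,0,0,-0.1,2.64,0.53,0],[30,0,0,-0.1,3.45,0.92,0],[37.5,0,0,-0.1,4.2,1.43,0],[45,0,0,-0.1,4.88,2.02,0],[45,0,0,-0.1,4.88,2.02,0]],
  ],
)

```text
clock: 5.6
eef_pos: [0.5074, 0.2381, 0.1937]
orientation: [0.989, 0.15, -0.001, -0.005]
ft_force: [8.3, 4.7, -13.4]
width: 0.0116
```

```bash
python3 - <<'E'
from workcell import ctrl
from h import *
s=ctrl.read_state();d=s["eef_pos"]-W
print(d@MX,d@MY,d[2],np.hypot(d@MY,d[2]),s["ft_force"],s["moment"],s["qpos"].round(2),delta(*wheel(0,.069)))
i=ctrl.snapshot("side")["image"]; cv2.imwrite("pics/side2.png",cv2.resize(i[140:260,160:320,::-1],None,fx=4.5,fy=4.5))
E
```

```text
-0.0011393797145530233 -0.0016402140555445744 0.06874656284048453 0.06876612686874763 [  8.30247042   4.71377312 -13.4163287 ] [ 1.18012432 -1.32794274  0.43834527] [ 0.43  0.31 -0.01  1.25  0.01  1.7 ] [-0.6   0.01 -0.14  0.11 -0.16 -0.02]
```

View pics/side2.png

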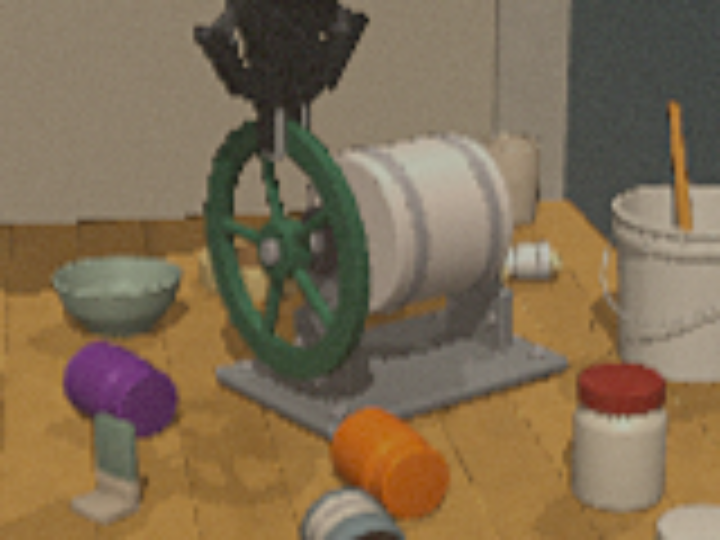

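>>> carry_out(
  deltas=[
    [[7.5,0,0,0,0.9,0.06,0],[15,0,0,0,1.79,0.24,0],[22.5,0,0,0,2.64,0.53,0],[30,0,0,0,3.45,0.92,0],[37.5,0,0,0,4.2,1.43,0],[45,0,0,0,4.88,2.02,0],[45,0,0,0,4.88,2.02,0]],
  ],
)

```text
clock: 6.35
eef_pos: [0.5231, 0.1914, 0.1702]
orientation: [0.911, 0.137, -0.059, -0.385]
ft_force: [2.2, 14.7, -9.4]
width: 0.0115
```

```bash
python3 - <<'E'
from workcell import ctrl
from h import *
s=ctrl.read_state();d=s["eef_pos"]-W
print(d@MX,d@MY,d[2],np.hypot(d@MY,d[2]),s["ft_force"],s["moment"],s["qpos"].round(2))
i=ctrl.snapshot("side")["image"]; cv2.imwrite("pics/side3.png",cv2.resize(i[140:260,160:320,::-1],None,fx=4.5,fy=4.5))
E
```

```text
-0.00014273468908681654 -0.050840908336798316 0.04520476216497507 0.0680313786638393 [ 2.15636253 14.65871572 -9.36758054] [ 0.45437053 -0.99996679 -0.52968153] [-0.03  0.51 -0.02  1.36  0.74  1.11]
```

View pics/side3.png

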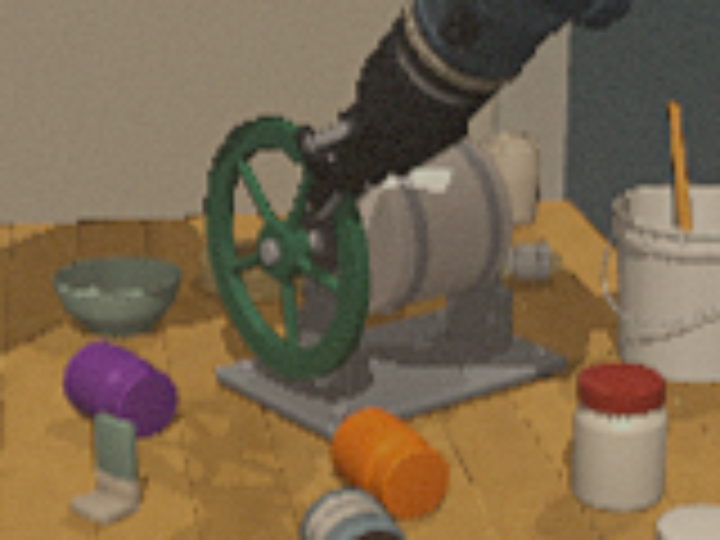

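```bash
sed -i 's/W=np.array(\[.508,.24,.125\])/W=np.array([.507,.24,.125])/' h.py; python3 - <<'E'
from h import *
for a in((45,.16),(0,.19),(-45,.16),(-45,.11),(-45,.067)): print(a,delta(*wheel(*a)))
E
```

```text
(45, 0.16) [-0.65 -0.03 -0.21 -0.08 -0.42 -9.18]
(0, 0.19) [-45.65   0.06  -0.21  -0.13 -13.83  -6.46]
(-45, 0.16) [-90.65   0.14  -0.19  -0.14 -16.24   7.  ]
(-45, 0.11) [-90.65   0.14  -0.19  -0.12 -11.24   6.94]
(-45, 0.067) [-90.65   0.14  -0.19  -0.11  -6.94   6.9 ]
```

>>> carry_out(
  deltas=[
    [[0,0,0,0,0,0,0.5],[0,0,0,0,0,0,0.5],[0,0,0,0,0,0,0.5],[-0.6,0,0,0,-0.2,-4.5,0.5],[-0.6,0,0,0,-0.4,-9.2,0.5],[-0.6,0,0,0,-0.4,-9.2,0.5],[-45,0,0,-0.1,-13.8,-6.5,0.5],[-45,0,0,-0.1,-13.8,-6.5,0.5],[-45,0,0,-0.1,-13.8,-6.5,0.5],[-45,0,0,-0.1,-13.8,-6.5,0.5],[-45,0,0,-0.1,-13.8,-6.5,0.5],[-90.6,0,0,-0.1,-16.2,7,0.5],[-90.6,0,0,-0.1,-16.2,7,0.5],[-90.6,0,0,-0.1,-16.2,7,0.5],[-90.6,0,0,-0.1,-16.2,7,0.5],[-90.6,0,0,-0.1,-16.2,7,0.5],[-90.6,0,0,-0.1,-16.2,7,0.5]],
  ],
)

```text
clock: 8.1
eef_pos: [0.4722, 0.3502, 0.2361]
orientation: [0.912, 0.141, 0.057, 0.381]
ft_force: [0.2, -0.2, -0.6]
width: 0.0428
```

```bash
python3 - <<'E'
from h import *
from workcell import ctrl
for a in((-45,.11),(-45,.067)): print(a,delta(*wheel(*a)))
i=ctrl.snapshot("side")["image"]; cv2.imwrite("pics/side4.png",cv2.resize(i[140:260,160:320,::-1],None,fx=4.5,fy=4.5))
E
```

```text
(-45, 0.11) [0.33 0.08 0.2  0.03 0.28 5.03]
(-45, 0.067) [0.33 0.08 0.2  0.04 0.26 9.33]
```

View pics/side4.png

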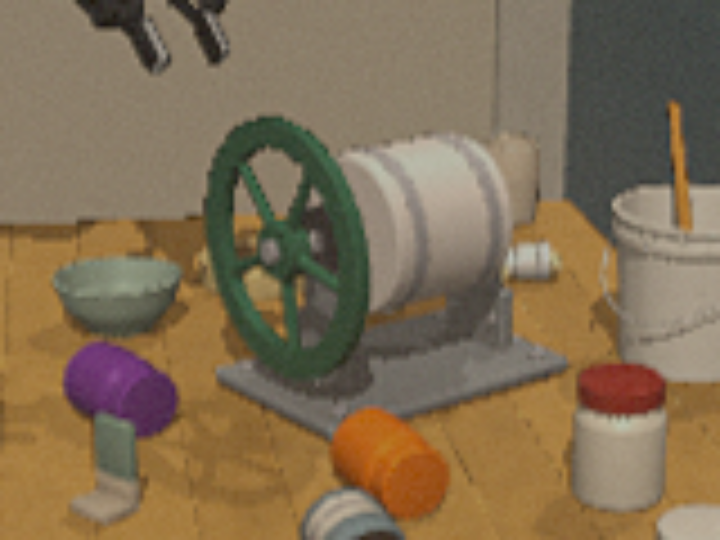

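>>> carry_out(
  deltas=[
    [[0,0,0,-0.1,0.3,5,0.5],[0,0,0,-0.1,0.3,9.3,0.5],[0,0,0,-0.1,0.3,9.3,0.5],[0,0,0,-0.1,0.3,9.3,0.5],[0,0,0,-0.1,0.3,9.3,0],[0,0,0,-0.1,0.3,9.3,0],[0,0,0,-0.1,0.3,9.3,0],[0,0,0,-0.1,0.3,9.3,0],[0,0,0,-0.1,0.3,9.3,0],[0,0,0,-0.1,0.3,9.3,0]],
  ],
)

```text
clock: 9.15
eef_pos: [0.4915, 0.2857, 0.1726]
orientation: [0.911, 0.142, 0.057, 0.382]
ft_force: [-1.2, 4.4, 6.3]
width: 0.0115
```

```bash
python3 - <<'E'
from h import *
from workcell import ctrl
s=ctrl.read_state();d=s["eef_pos"]-W
print(d@MX,d@MY,d[2],np.hypot(d@MY,d[2]),s["ft_force"])
for a in((0,.068),(45,.067)): print(a,delta(*wheel(*a)))
E
```

```text
-0.0011115027888218163 0.04826101805467595 0.04756178571309874 0.06775875828180798 [-1.15208831  4.44927367  6.28655206]
(0, 0.068) [45.46  0.13  0.25  0.09  4.84  2.01]
(45, 0.067) [9.046e+01 2.300e-01 1.900e-01 8.000e-02 6.690e+00 6.830e+00]
```

>>> carry_out(
  deltas=[
    [[7.5,0,0,0,0.88,0.06,0],[15,0,0,0,1.75,0.23,0],[22.5,0,0,0,2.58,0.51,0],[30,0,0,0,3.38,0.9,0],[37.5,0,0,0,4.11,1.39,0],[45,0,0,0,4.77,1.98,0],[52.5,0,0,0,5.36,2.64,0],[60,0,0,0,5.85,3.38,0],[67.5,0,0,0,6.24,4.17,0],[75,0,0,0,6.52,5,0],[82.5,0,0,0,6.69,5.87,0],[90,0,0,0,6.75,6.75,0],[90,0,0,0,6.75,6.75,0]],
  ],
)

```text
clock: 10.45
eef_pos: [0.5222, 0.1937, 0.1705]
orientation: [0.914, 0.139, -0.06, -0.378]
ft_force: [4.4, 14.9, -9.6]
width: 0.0113
```

```bash
python3 - <<'E'
from h import *
from workcell import ctrl
s=ctrl.read_state();d=s["eef_pos"]-W
print(d@MX,d@MY,d[2],np.hypot(d@MY,d[2]),s["ft_force"])
for n in("side","top"):
    p=ctrl.snapshot(n);i=p["image"]; cv2.imwrite(f"pics/{n}5.png",i[:,:,::-1])
    cv2.imwrite(f"pics/{n}5c.png",cv2.resize(i[140:340,100:320,::-1],None,fx=3,fy=3,interpolation=cv2.INTER_CUBIC))
    print([(d["at"],d["score"]) for d in ctrl.find_in(p,"filler_cap")])
E
```

```text
0.0006676774694886205 -0.048717005286436445 0.0454544090794638 0.0666291971198957 [ 4.41490748 14.86176358 -9.64928039]
[([0.5333, 0.2295, 0.1295], 0.8)]
[([0.5554, 0.2685, 0.1659], 0.57)]
```

View pics/side5c.png

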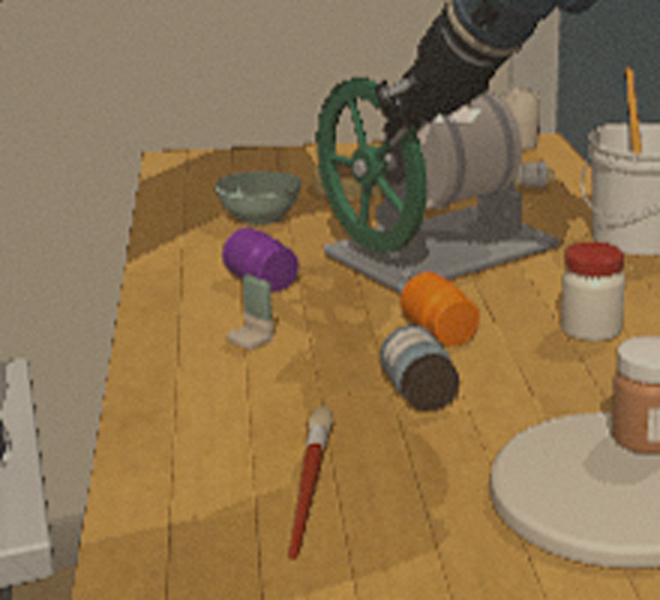

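View pics/top5c.png

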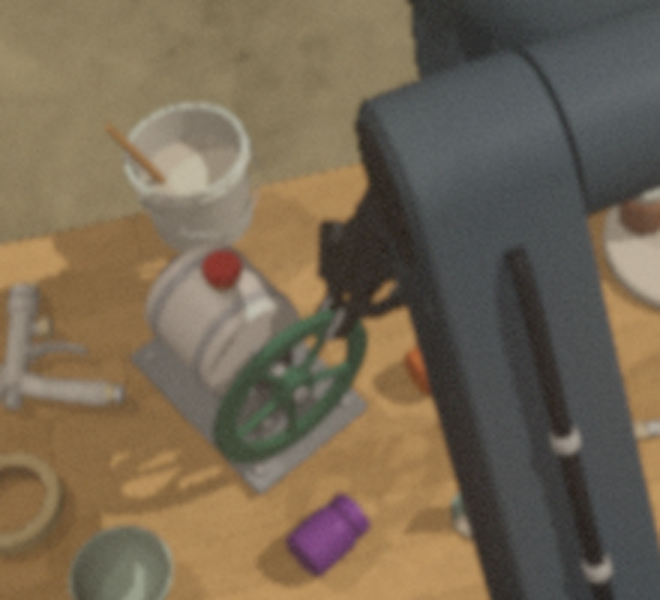

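```bash
cat >> h.py <<'E'
def capfit(n,file):
    im=cv2.imread(file).astype(int)
    m=((im[:,:,2]-im[:,:,1]>60)&(im[:,:,2]-im[:,:,0]>50)&(im[:,:,2]>90)).astype(np.uint8)
    q,l,st,c=cv2.connectedComponentsWithStats(m)
    for i in range(1,q):
        if st[i,4]>25: print(n,st[i],c[i].round(1))
    a=np.linspace(0,2*np.pi,60)
    for th in(-15,-10,-5,0,5,10,15):
        t=np.radians(th);d=-np.sin(t)*MY+np.cos(t)*Z;e=-np.cos(t)*MY-np.sin(t)*Z
        C=W+.113*MX;P=np.vstack([C+r*d+.018*(np.cos(b)*MX+np.sin(b)*e) for r in(.068,.088) for b in a])
        h=cv2.convexHull(proj(n,P).astype(np.float32));mm=cv2.moments(h)
        print(th,"sil.centroid",round(mm["m10"]/mm["m00"],1),round(mm["m01"]/mm["m00"],1),"bbox",cv2.boundingRect(h),"topc",proj(n,C+.088*d)[0].round(1))
E
python3 -c "
from h import *
capfit('top','pics/top5.png')"
```

```text
top [168 224  12  11  95] [173.5 228.6]
top [325 280  31   3  58] [337.3 280.8]
-15 sil.centroid 164.9 236.2 bbox (157, 229, 15, 15) topc [163.7 235. ]
-10 sil.centroid 166.7 234.7 bbox (159, 227, 15, 15) topc [165.6 233.2]
-5 sil.centroid 168.5 233.2 bbox (161, 226, 15, 15) topc [167.7 231.5]
0 sil.centroid 170.3 231.8 bbox (163, 224, 14, 15) topc [169.7 230. ]
5 sil.centroid 172.2 230.6 bbox (165, 223, 14, 15) topc [171.9 228.5]
10 sil.centroid 174.0 229.5 bbox (167, 222, 14, 15) topc [174.  227.3]
15 sil.centroid 175.9 228.5 bbox (169, 221, 14, 15) topc [176.1 226.1]
```

>>> carry_out(
  deltas=[
    [[-4,0,0,0,-0.47,0.02,0],[-8,0,0,0,-0.93,0.07,0],[-8,0,0,0,-0.93,0.07,0],[-8,0,0,0,-0.93,0.07,0]],
  ],
)

```text
clock: 11.05
eef_pos: [0.5194, 0.2023, 0.1786]
orientation: [0.938, 0.146, -0.049, -0.309]
ft_force: [-1.1, -3.8, 3.8]
width: 0.0115
```

>>> carry_out(
  deltas=[
    [[0,0,0,0,0,0,0.5],[0,0,0,0,0,0,0.5],[0,0,0,0,0,0,0.5],[0,0,0,0,0,-5,0.5],[0,0,0,0,0,-10,0.5],[0,0,0,0,-2,-14,0.5],[0,0,0,0,-2,-18,0.5],[0,0,0,0,-2,-20,0.5],[0,0,0,0,-2,-20,0.5]],
  ],
)

```text
clock: 11.95
eef_pos: [0.5523, 0.1028, 0.3526]
orientation: [0.939, 0.145, -0.047, -0.309]
ft_force: [0.0, -0.4, -0.3]
width: 0.0427
```

```bash
python3 - <<'E'
from h import *
from workcell import ctrl
s=ctrl.read_state();print(s["eef_pos"],s["qpos"].round(2))
for n in("side","top"):
    p=ctrl.snapshot(n);i=p["image"]; cv2.imwrite(f"pics/{n}6.png",i[:,:,::-1])
    x0,y0=(190,130) if n=="side" else (130,200)
    cv2.imwrite(f"pics/{n}6c.png",cv2.resize(i[y0:y0+110,x0:x0+120,::-1],None,fx=6,fy=5.4545,interpolation=cv2.INTER_CUBIC))
    capfit(n,f"pics/{n}6.png")
E
```

```text
[0.55229926 0.10284463 0.35264263] [-0.12  0.46  0.46  1.86  0.57  1.06]
side [245 163  12   8  76] [250.4 166.4]
side [289 221  19  11 167] [297.8 225.8]
side [234 231  26  25 414] [246.5 242.3]
side [197 288  10  38 130] [201.1 304.4]
-15 sil.centroid 247.0 166.0 bbox (241, 162, 12, 8) topc [246.6 163. ]
-10 sil.centroid 248.3 166.0 bbox (242, 162, 12, 8) topc [247.9 163. ]
-5 sil.centroid 249.5 166.1 bbox (243, 162, 13, 9) topc [249.4 163.1]
0 sil.centroid 250.8 166.4 bbox (245, 162, 12, 9) topc [250.8 163.4]
5 sil.centroid 252.0 166.9 bbox (246, 162, 12, 10) topc [252.2 164. ]
10 sil.centroid 253.3 167.6 bbox (247, 162, 13, 11) topc [253.6 164.7]
15 sil.centroid 254.5 168.4 bbox (248, 163, 13, 11) topc [255.1 165.7]
top [234 207   8  12  64] [237.6 212.6]
top [165 225  12  12 116] [170.5 230.5]
top [236 251  16  19 185] [244.1 260.1]
top [325 279  33   4  62] [338.7 280.7]
-15 sil.centroid 164.9 236.2 bbox (157, 229, 15, 15) topc [163.7 235. ]
-10 sil.centroid 166.7 234.7 bbox (159, 227, 15, 15) topc [165.6 233.2]
-5 sil.centroid 168.5 233.2 bbox (161, 226, 15, 15) topc [167.7 231.5]
0 sil.centroid 170.3 231.8 bbox (163, 224, 14, 15) topc [169.7 230. ]
5 sil.centroid 172.2 230.6 bbox (165, 223, 14, 15) topc [171.9 228.5]
10 sil.centroid 174.0 229.5 bbox (167, 222, 14, 15) topc [174.  227.3]
15 sil.centroid 175.9 228.5 bbox (169, 221, 14, 15) topc [176.1 226.1]
```

View pics/side6c.png

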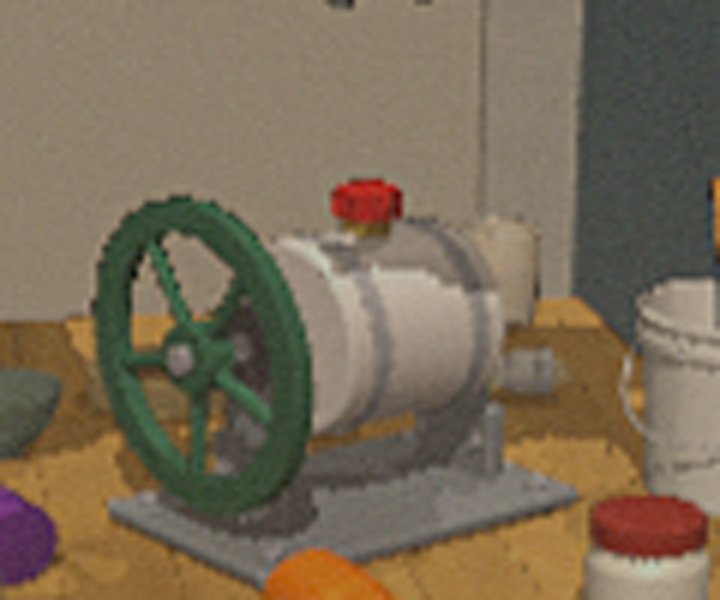

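View pics/top6c.png

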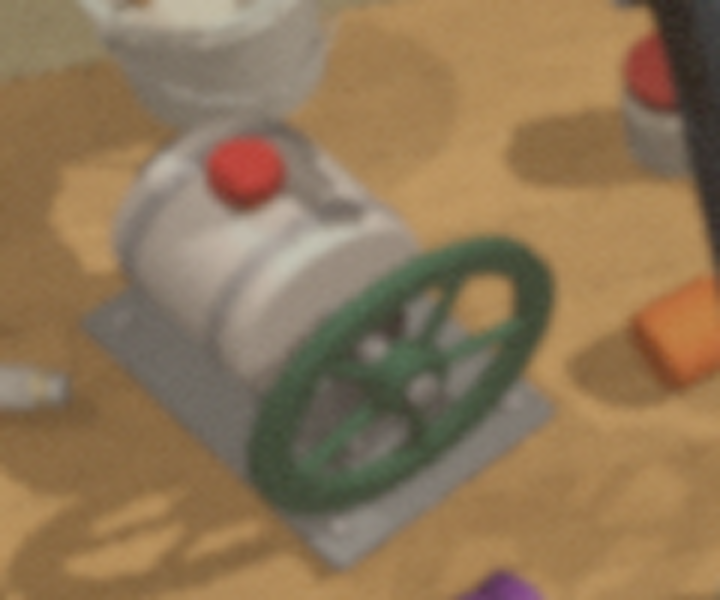

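```bash
cat > fit3.py <<'E'
exec(open('fit2.py').read().split("for w,v in")[0])
obs={"side":(250.4,166.4),"top":(170.5,230.5)}
def cap(p,n,t):
    R,t0=M(p);b=a
    ang=t;d=np.array([0,-np.sin(t),np.cos(t)]);e=np.array([0,-np.cos(t),-np.sin(t)])
    P=np.vstack([[.013+.018*np.cos(x),0,.125]+r*d+.018*np.sin(x)*e for r in(.072,.088) for x in b])
    h=cv2.convexHull(proj(n,P@R.T+t0).astype(np.float32));m=cv2.moments(h);return np.array([m["m10"],m["m01"]])/m["m00"]
def R2(q,vs):
    r=list(res(q[:4],True,vs))
    for n in vs:
        # remove common bias of contour drawing: allow per-view 2D offset
        r+=list(3*(cap(q,n,q[4])-obs[n]))
    return np.array(r)
for vs in(("side","top"),("side",),("top",)):
    s=least_squares(R2,[.603,.269,.3,.012,0.],args=(vs,),diff_step=1e-4,loss="soft_l1");print(vs,s.x.round(4),np.degrees(s.x[4]),s.fun[-2*len(vs):].round(1))
E
python3 fit3.py
```

```text
('side', 'top') [6.029e-01 2.686e-01 2.999e-01 1.250e-02 1.000e-04] 0.005564623687591642 [ 1.9 -1.4  0.1  2. ]
('side',) [ 0.6027  0.2682  0.2825  0.0118 -0.0392] -2.2459794317582524 [ 0.2 -1.8]
('top',) [0.6035 0.2724 0.3404 0.0124 0.0671] 3.8456649474689235 [0.2 0.2]
```

View pics/top6.png

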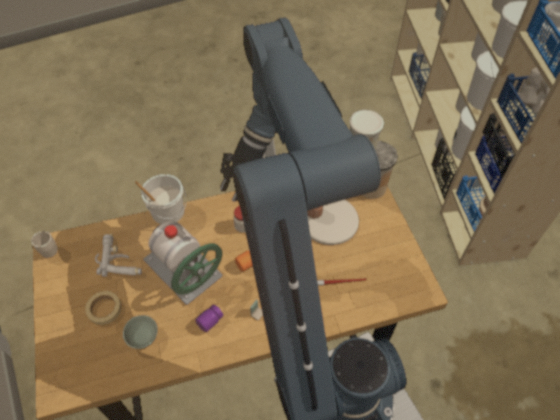

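View pics/side6.png

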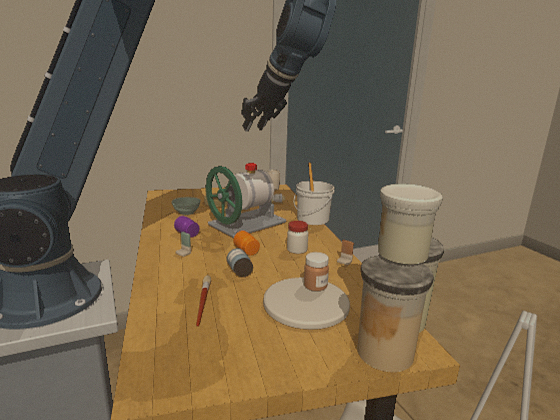

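```bash
python3 - <<'E'
from h import *
a=cv2.imread("pics/side6.png")[238:288,215:265];cv2.imwrite("pics/c5.png",cv2.resize(a,None,fx=12,fy=12,interpolation=cv2.INTER_CUBIC))
a=cv2.imread("pics/top0.png")[238:283,262:307];cv2.imwrite("pics/c6.png",cv2.resize(a,None,fx=12,fy=12,interpolation=cv2.INTER_CUBIC))
a=cv2.imread("pics/top1.png")[160:340,540:760];cv2.imwrite("pics/c7.png",cv2.resize(a,None,fx=3,fy=3,interpolation=cv2.INTER_CUBIC))
a=cv2.imread("pics/side6.png")[245:335,255:360];cv2.imwrite("pics/c8.png",cv2.resize(a,None,fx=6,fy=6,interpolation=cv2.INTER_CUBIC))
E
```

```text
(no output)
```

View pics/c5.png

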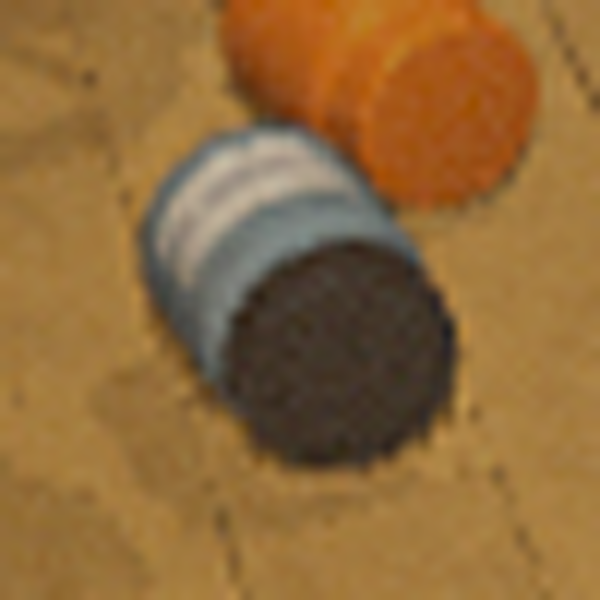

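View pics/c6.png

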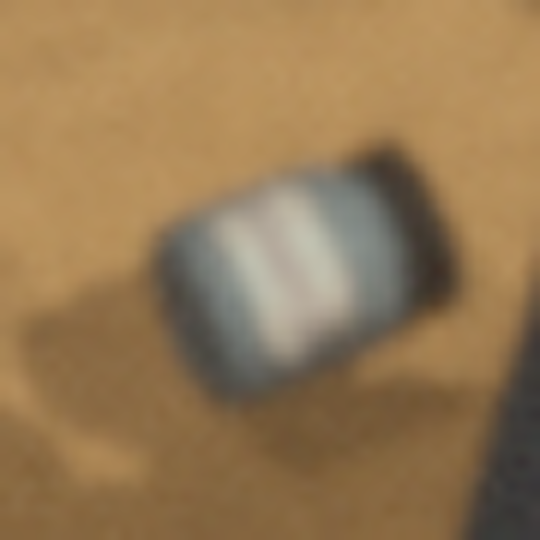

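View pics/c7.png

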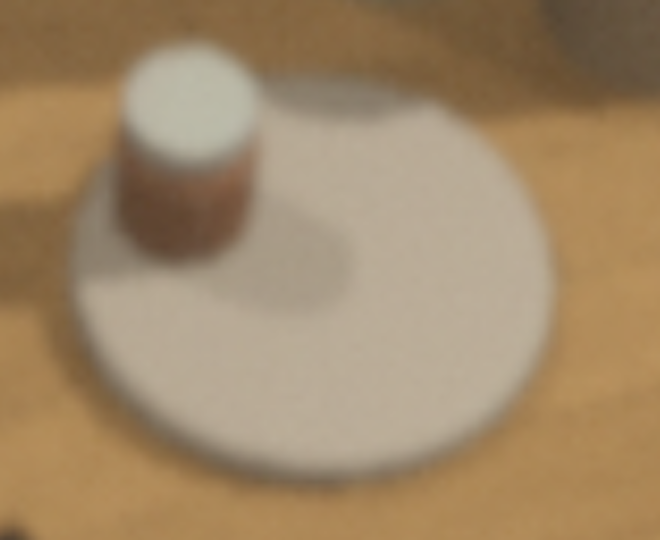

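View pics/c8.png

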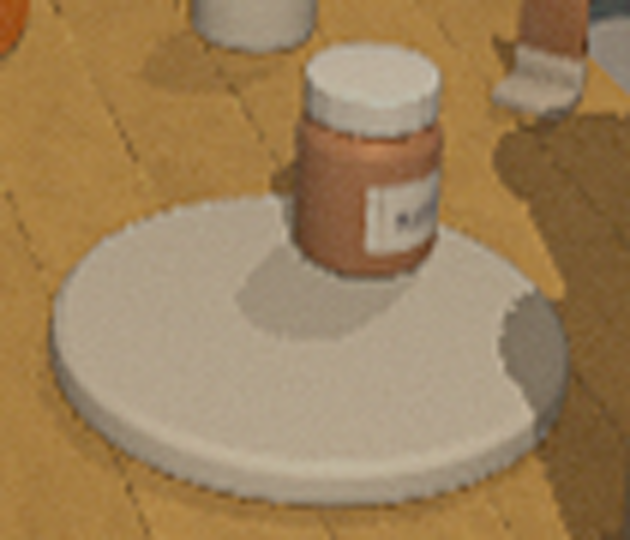

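```bash
cat > fitj.py <<'E'
from h import *
c=lambda P,f,o:(np.asarray(P,float)+.5)/f-.5+np.array(o)
c7=lambda P:c(c(P,3,(540,160)),2.8,(100,130))
a=np.linspace(0,2*np.pi,120)
def fit(model,obs,x0):
    def res(p):
        r=[]
        for n in obs:
            h=cv2.convexHull(proj(n,model(p)).astype(np.float32))
            r+=[cv2.pointPolygonTest(h,(float(u),float(v)),True) for u,v in obs[n]]
        return np.array(r)
    return least_squares(res,x0,diff_step=1e-4,loss="soft_l1")
def jar(p):
    x,y,t=p;ax=np.array([np.cos(t),np.sin(t),0]);n=np.array([-np.sin(t),np.cos(t),0])
    return np.vstack([np.array([x,y,.027])+s*ax+r*(np.cos(b)*n+np.sin(b)*Z) for s,r in((0,.027),(.06,.027),(.074,.025)) for b in a])
J={"side":c([(270,125),(200,150),(150,215),(145,260),(160,310),(205,375),(240,430),(290,465),(350,465),(420,430),(455,360),(445,300),(415,240),(380,195),(330,145)],12,(215,238)),
"top":c([(155,265),(190,225),(260,190),(340,165),(390,145),(425,180),(450,235),(462,275),(440,300),(390,325),(310,370),(235,403),(195,370),(165,310)],12,(262,238))}
for k in(J,{"side":J["side"]},{"top":J["top"]}):
    s=fit(jar,k,[.455,-.01,-1.3]);print("jar foot,az",s.x.round(4),np.abs(s.fun).mean())
def bat(p): return np.array([[p[0]+.1*np.cos(b),p[1]+.1*np.sin(b),z] for b in a for z in(0,.02)])
B={"top":c7([(75,270),(95,350),(150,410),(220,460),(310,478),(420,460),(500,400),(550,310),(553,270),(530,190),(470,115),(430,95)]),
"side":c([(55,330),(55,360),(85,415),(140,460),(220,495),(310,505),(400,495),(480,470),(540,430),(567,380),(567,340),(540,290),(480,250),(150,210),(90,255),(210,197)],6,(255,245))}
for k in(B,{"side":B["side"]},{"top":B["top"]}):
    s=fit(bat,k,[.55,-.25]);print("bat",s.x.round(4),np.abs(s.fun).mean())
def br(p): return np.array([[p[0]+.029*np.cos(b),p[1]+.029*np.sin(b),z] for b in a for z in(.02,.1)])
K={"side":c([(293,200),(297,240),(330,270),(390,275),(435,250),(440,200),(370,43)],6,(255,245)),"top":c7([(122,100),(190,40),(260,100),(120,215),(175,262),(240,235)])}
for k in(K,{"side":K["side"]},{"top":K["top"]}):
    s=fit(br,k,[.58,-.21]);print("brown",s.x.round(4),np.abs(s.fun).mean())
E
python3 fitj.py
```

```text
jar foot,az [ 0.4685 -0.0057 -1.6296] 0.6030268203089626
jar foot,az [ 0.4684 -0.0063 -1.634 ] 0.3879783319367397
jar foot,az [ 0.4688 -0.0058 -1.6176] 0.8425400816560856
bat [ 0.5595 -0.2499] 1.3575122449992794
bat [ 0.5593 -0.2449] 1.2123562049113974
bat [ 0.5639 -0.2549] 0.5542525040029043
brown [ 0.6017 -0.2133] 0.7350728530316911
brown [ 0.6034 -0.2094] 0.5141023495554461
brown [ 0.6048 -0.2167] 0.5293321647230702
```

```bash
cat >> h.py <<'E'
AZ=-1.6296;A=np.array([np.cos(AZ),np.sin(AZ),0]);FOOT=np.array([.4685,-.0058,.027]);E=np.radians(45)
G=FOOT+.036*A;N=np.array([-np.sin(AZ),np.cos(AZ),0])
ZP=-np.sin(E)*A-np.cos(E)*Z
def pick(back): return Rt(N,ZP),G+ZP*(.019-back)
E
python3 - <<'E'
from h import *
print(N,G)
for uv in((303.6-.2,283.6),(366,280)): print("brush",ray("top",uv,.01))
for uv in((206,280),(199,323)): print("brush side",ray("side",uv,.01))
print(ray("top",(238,262),.027),ray("top",(260,253),.027),"orange")
for b in(.12,.05,0): print(b,delta(*pick(b)))
E
```

```text
[ 0.99827156 -0.05876979  0.        ] [ 0.46638429 -0.04173778  0.027     ]
brush [ 0.37557563 -0.0553095   0.01      ]
brush [ 0.29878917 -0.24147652  0.01      ]
brush side [ 0.36663904 -0.07420462  0.01      ]
brush side [ 0.30684202 -0.24571931  0.01      ]
[0.53070166 0.10339283 0.027     ] [0.53020837 0.02508903 0.027     ] orange
0.12 [  8.39  13.81  15.88 -15.03  29.47   9.54]
0.05 [  8.39  13.81  15.88 -13.25  28.7   16.27]
0 [  8.39  13.81  15.88 -11.97  28.15  21.07]
```

>>> carry_out(
  deltas=[
    [[8.4,13.8,15.9,-15,29.5,9.5,0.9],[8.4,13.8,15.9,-15,29.5,9.5,0.9],[8.4,13.8,15.9,-15,29.5,9.5,0.9],[8.4,13.8,15.9,-15,29.5,9.5,0.9],[8.4,13.8,15.9,-15,29.5,9.5,0.9],[8.4,13.8,15.9,-15,29.5,9.5,0.9],[8.4,13.8,15.9,-15,29.5,9.5,0.9],[8.4,13.8,15.9,-15,29.5,9.5,0.9],[8.4,13.8,15.9,-15,29.5,9.5,0.9],[8.4,13.8,15.9,-15,29.5,9.5,0.9]],
  ],
  grip_force=40,
)

```text
clock: 13.05
eef_pos: [0.4627, -0.1122, 0.099]
orientation: [0.923, -0.027, 0.011, -0.383]
ft_force: [0.5, -0.1, -1.2]
width: 0.0769
```

```bash
python3 - <<'E'
from h import *
from workcell import ctrl
s=ctrl.read_state();print(s["eef_pos"],s["qpos"].round(2),s["width"])
for b in(.12,.05,0): print(b,delta(*pick(b)))
for n in("side","top"):
    p=ctrl.snapshot(n);i=p["image"]; cv2.imwrite(f"pics/{n}7.png",i[:,:,::-1])
i=cv2.imread("pics/side7.png")[190:320,170:350];cv2.imwrite("pics/side7c.png",cv2.resize(i,None,fx=4,fy=4))
E
```

```text
[ 0.46273004 -0.11221646  0.09901386] [-0.63  0.57 -0.14  1.36  0.64  0.83] 0.07689599881172746
0.12 [-0.03  0.04  0.01 -0.05  0.1  -0.02]
0.05 [-0.03  0.04  0.01 -0.04  0.11  6.98]
0 [-3.000e-02  4.000e-02  1.000e-02 -4.000e-02  1.100e-01  1.198e+01]
```

View pics/side7c.png

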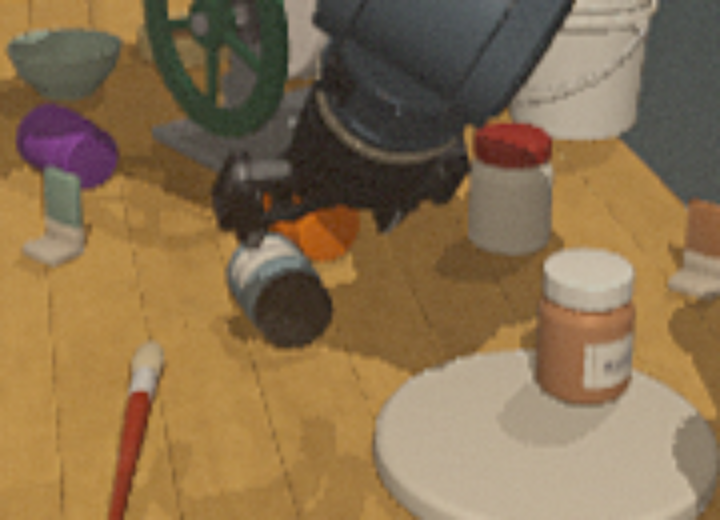

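View pics/top7.png

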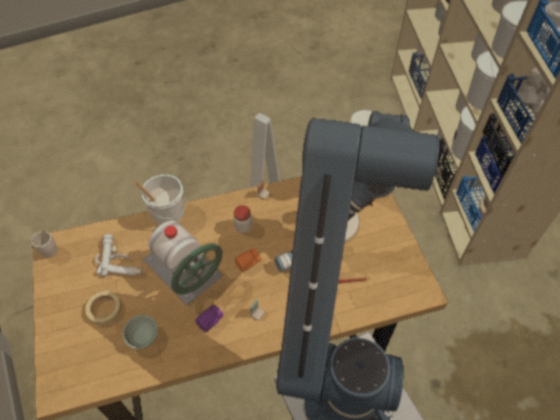

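>>> carry_out(
  deltas=[
    [[0,0,0,0,0.1,4,0.9],[0,0,0,0,0.1,7,0.9],[0,0,0,0,0.1,9.5,0.9],[0,0,0,0,0.1,11,0.9],[0,0,0,0,0.1,12,0.9],[0,0,0,0,0.1,12,0.9],[0,0,0,0,0.1,12,0.9]],
  ],
)

```text
clock: 13.85
eef_pos: [0.4684, -0.0285, 0.0145]
orientation: [0.924, -0.026, 0.012, -0.382]
ft_force: [0.1, -0.8, -0.9]
width: 0.0769
```

```bash
python3 - <<'E'
from h import *
from workcell import ctrl
s=ctrl.read_state();print(s["eef_pos"],s["qpos"].round(2),s["width"],s["ft_force"])
print(delta(*pick(0)))
i=ctrl.snapshot("side")["image"][190:320,170:350,::-1];cv2.imwrite("pics/side8c.png",cv2.resize(i,None,fx=4,fy=4))
capfit("top","pics/top7.png")
E
```

```text
[ 0.46840792 -0.02845307  0.01453042] [-0.49  0.6  -0.36  1.01  0.7   0.99] 0.07690208911380636 [ 0.1058443  -0.78850302 -0.94639909]
[ 0.05  0.01  0.17 -0.12  0.06  0.07]
top [234 205  15  14 142] [240.9 211.3]
top [165 226  12  11 110] [170.3 230.8]
top [237 250  23  17 234] [248.3 258. ]
-15 sil.centroid 164.9 236.2 bbox (157, 229, 15, 15) topc [163.7 235. ]
-10 sil.centroid 166.7 234.7 bbox (159, 227, 15, 15) topc [165.6 233.2]
-5 sil.centroid 168.5 233.2 bbox (161, 226, 15, 15) topc [167.7 231.5]
0 sil.centroid 170.3 231.8 bbox (163, 224, 14, 15) topc [169.7 230. ]
5 sil.centroid 172.2 230.6 bbox (165, 223, 14, 15) topc [171.9 228.5]
10 sil.centroid 174.0 229.5 bbox (167, 222, 14, 15) topc [174.  227.3]
15 sil.centroid 175.9 228.5 bbox (169, 221, 14, 15) topc [176.1 226.1]
```

View pics/side8c.png

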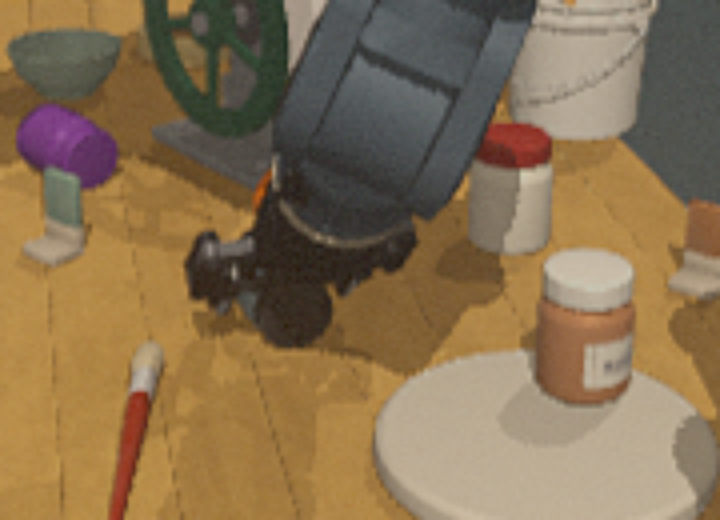

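Fingers straddle the blue jar. Close.

>>> carry_out(
  deltas=[
    [[0,0,0,-0.1,0,0,0.3],[0,0,0,-0.1,0,0,0.3],[0,0,0,-0.1,0,0,0.3],[0,0,0,-0.1,0,0,0.3],[0,0,0,-0.1,0,0,0.3]],
  ],
  grip_force=40,
)

```text
clock: 14.4
eef_pos: [0.4679, -0.0294, 0.0152]
orientation: [0.924, -0.026, 0.013, -0.382]
ft_force: [-1.0, -3.3, 6.3]
width: 0.0519
```

>>> carry_out(
  deltas=[
    [[0,0,0,0,-1,-1,0.3],[0,0,0,0,-2.8,-2.8,0.3],[0,0,0,0,-5,-5,0.3],[0,0,0,0,-7.1,-7.1,0.3],[0,0,0,0,-7.1,-7.1,0.3],[0,0,0,0,-7.1,-7.1,0.3]],
  ],
)

```text
clock: 15.0
eef_pos: [0.4678, -0.0299, 0.1157]
orientation: [0.924, -0.026, 0.013, -0.381]
ft_force: [-0.1, -0.4, -2.6]
width: 0.0521
```

```bash
python3 - <<'E'
from h import *
from workcell import ctrl
s=ctrl.read_state();print(s["eef_pos"],s["qpos"].round(2),s["width"],s["ft_force"])
i=ctrl.snapshot("side")["image"][190:320,170:350,::-1];cv2.imwrite("pics/side9c.png",cv2.resize(i,None,fx=4,fy=4))
E
```

```text
[ 0.46783531 -0.02988508  0.11569743] [-0.5   0.47 -0.26  1.24  0.69  0.99] 0.05211893713881908 [-0.11327865 -0.41089836 -2.57926435]
```

View pics/side9c.png

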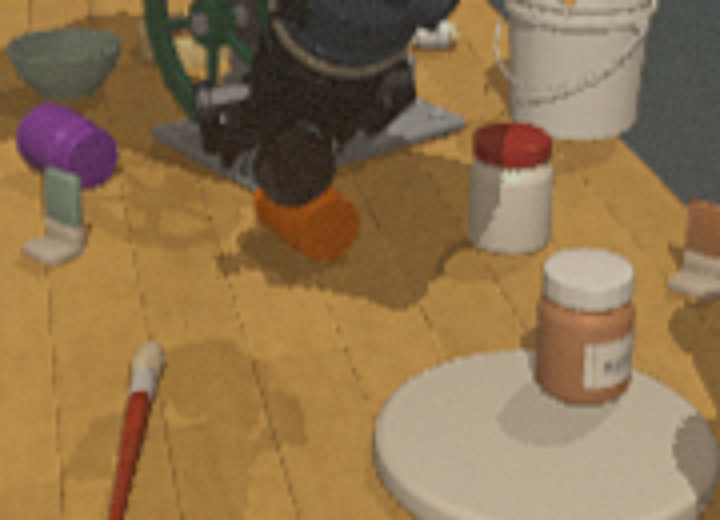

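```bash
cat >> h.py <<'E'
_R=Ro.from_quat([.924,-.026,.013,-.382]);_p=np.array([.4679,-.0294,.0152])
FT=_R.inv().apply(FOOT-_p)   # foot in tool frame
AT=_R.inv().apply(A)
def place(P,zf,az):
    h=np.array([np.cos(az),np.sin(az),0]);x=np.array([-np.sin(az),np.cos(az),0])
    # tool rotation with AT -> up exactly
    R=Rt(x,np.cos(E)*h-np.sin(E)*Z)
    ax=R.apply(AT);c=np.cross(ax,Z);s=np.linalg.norm(c)
    if s>1e-9:R=Ro.from_rotvec(c/s*np.arctan2(s,ax@Z))*R
    return R,np.array([P[0],P[1],zf])-R.apply(FT)
PL=(.531,-.282)
E
python3 - <<'E'
from h import *
print("FT",FT.round(4),"AT",AT.round(3))
for z in(.15,.06,.02):
    r=place(PL,z,np.radians(-15));print(z,r[1].round(3),r[0].as_matrix()[:,2].round(2),delta(*r))
E
```

```text
FT [-0.0007 -0.025   0.0083] AT [-0.001  0.708 -0.706]
0.15 [ 0.543 -0.284  0.174] [ 0.68 -0.18 -0.71] [-7.430e+01 -8.000e-02 -8.573e+01  9.020e+00  1.359e+01 -2.177e+01]
0.06 [ 0.543 -0.284  0.084] [ 0.68 -0.18 -0.71] [-7.430e+01 -8.000e-02 -8.573e+01  8.990e+00  1.994e+01 -1.539e+01]
0.02 [ 0.543 -0.284  0.044] [ 0.68 -0.18 -0.71] [-7.430e+01 -8.000e-02 -8.573e+01  8.980e+00  2.277e+01 -1.256e+01]
```

>>> carry_out(
  deltas=[
    [[0,0,0,0,-2,-2,0.3],[0,0,0,0,-5,-5,0.3],[-74.3,0,-85.7,9,13.6,-21.8,0.3],[-74.3,0,-85.7,9,13.6,-21.8,0.3],[-74.3,0,-85.7,9,13.6,-21.8,0.3],[-74.3,0,-85.7,9,13.6,-21.8,0.3],[-74.3,0,-85.7,9,13.6,-21.8,0.3],[-74.3,0,-85.7,9,13.6,-21.8,0.3],[-74.3,0,-85.7,9,13.6,-21.8,0.3],[-74.3,0,-85.7,9,13.6,-21.8,0.3],[-74.3,0,-85.7,9,13.6,-21.8,0.3],[-74.3,0,-85.7,9,13.6,-21.8,0.3],[-74.3,0,-85.7,9,13.6,-21.8,0.3],[-74.3,0,-85.7,9,13.6,-21.8,0.3],[-74.3,0,-85.7,9,13.6,-21.8,0.3],[-74.3,0,-85.7,9,13.6,-21.8,0.3],[-74.3,0,-85.7,9,13.6,-21.8,0.3],[-74.3,0,-85.7,9,13.6,-21.8,0.3]],
  ],
)

```text
clock: 16.85
eef_pos: [0.5421, -0.2846, 0.1727]
orientation: [0.734, 0.562, 0.233, 0.303]
ft_force: [0.4, 0.1, -1.7]
width: 0.0517
```

```bash
python3 - <<'E'
from h import *
from workcell import ctrl
s=ctrl.read_state();print(s["eef_pos"],s["qpos"].round(2),s["width"],s["ft_force"])
for z in(.15,.06,.02): print(delta(*place(PL,z,np.radians(-15))))
for n in("side","top"):
    i=ctrl.snapshot(n)["image"];cv2.imwrite(f"pics/{n}10.png",i[:,:,::-1])
    y,x=(190,180) if n=="side" else (150,230)
    cv2.imwrite(f"pics/{n}10c.png",cv2.resize(i[y:y+150,x:x+190,::-1],None,fx=4,fy=4))
E
```

```text
[ 0.54212538 -0.28462338  0.17274031] [-0.6   0.04 -0.79 -0.02  0.24 -0.24] 0.0516678913764493 [ 0.4037103   0.14623208 -1.68405767]
[-0.09 -0.04 -0.15  0.04  0.09 -0.03]
[-0.09 -0.04 -0.15  0.03 -6.27  6.33]
[-0.09 -0.04 -0.15  0.02 -9.1   9.16]
```

View pics/side10c.png

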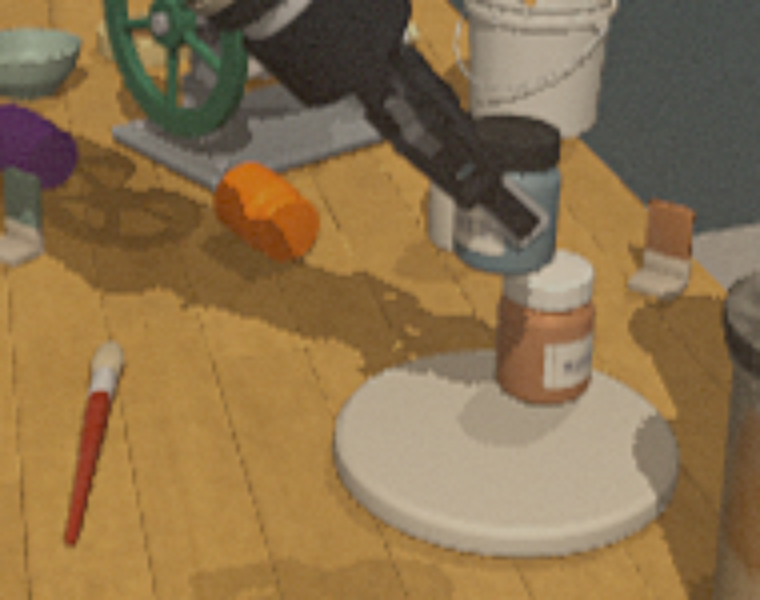

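View pics/top10c.png

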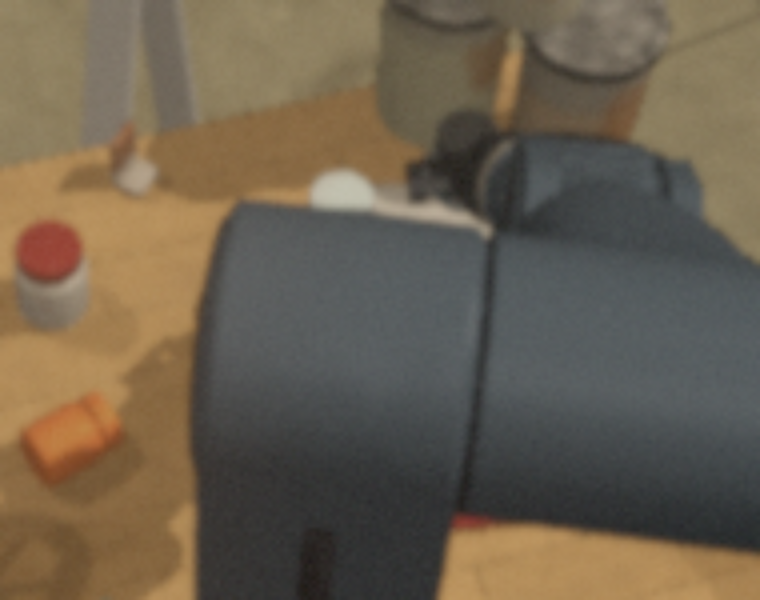

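>>> carry_out(
  deltas=[
    [[0,0,-0.1,0,-2.5,2.5,0.3],[0,0,-0.1,0,-5,5,0.3],[0,0,-0.1,0,-7,7.1,0.3],[0,0,-0.1,0,-8.3,8.4,0.3],[0,0,-0.1,0,-8.3,8.4,0.3],[0,0,-0.1,0,-8.3,8.4,0.3]],
  ],
)

```text
clock: 17.55
eef_pos: [0.5444, -0.2855, 0.0557]
orientation: [0.733, 0.562, 0.233, 0.304]
ft_force: [0.7, 0.2, -1.9]
width: 0.0514
```

```bash
python3 - <<'E'
from h import *
from workcell import ctrl
s=ctrl.read_state();print(s["eef_pos"],s["qpos"].round(2),s["width"],s["ft_force"])
for z in(.03,.02): print(delta(*place(PL,z,np.radians(-15))))
for n in("side",):
    i=ctrl.snapshot(n)["image"];cv2.imwrite(f"pics/{n}11.png",i[:,:,::-1])
    y,x=(220,220)
    cv2.imwrite(f"pics/{n}11c.png",cv2.resize(i[y:y+110,x:x+140,::-1],None,fx=5.4,fy=5.4,interpolation=cv2.INTER_CUBIC))
E
```

```text
[ 0.54441213 -0.28547699  0.05571729] [-0.6   0.29 -0.97 -0.45  0.24 -0.24] 0.05140742723868988 [ 0.66556639  0.16249872 -1.90753229]
[-0.02 -0.04 -0.01  0.06 -0.3   0.  ]
[-0.02 -0.04 -0.01  0.06 -1.    0.71]
```

View pics/side11c.png

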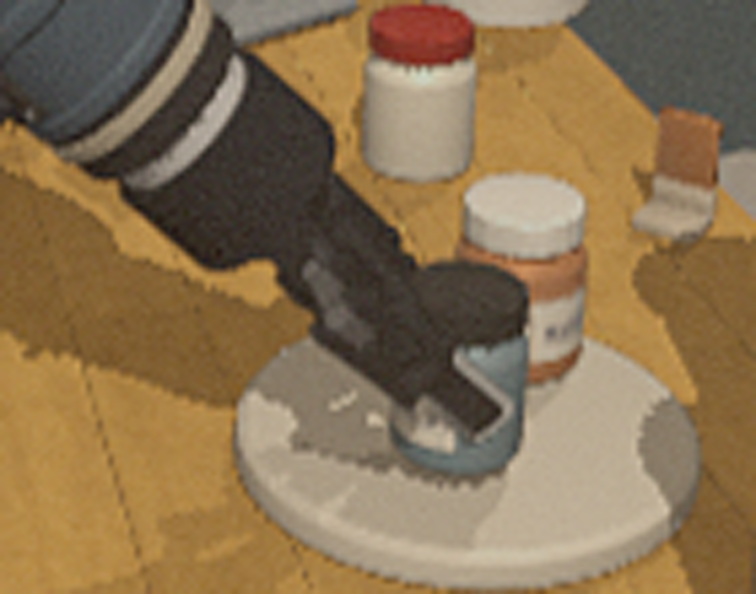

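>>> carry_out(
  deltas=[
    [[0,0,0,0,-0.25,0.25,0.3],[0,0,0,0,-0.45,0.45,0.3],[0,0,0,0,-0.6,0.6,0.3],[0,0,0,0,-0.6,0.6,0.3],[0,0,0,0,-0.6,0.6,0.3]],
  ],
)

```text
clock: 18.1
eef_pos: [0.5448, -0.2857, 0.0483]
orientation: [0.732, 0.562, 0.233, 0.305]
ft_force: [-0.2, -1.1, -1.3]
width: 0.0517
```

>>> carry_out(
  deltas=[
    [[0,0,0,0,-0.1,0.1,0.3],[0,0,0,0,-0.2,0.2,0.3],[0,0,0,0,-0.3,0.3,0.3],[0,0,0,0,-0.3,0.3,0.3]],
  ],
)

```text
clock: 18.5
eef_pos: [0.5457, -0.2862, 0.0456]
orientation: [0.732, 0.562, 0.234, 0.306]
ft_force: [-5.2, 2.0, 11.2]
width: 0.0514
```

>>> carry_out(
  deltas=[
    [[0,0,0,0,0,0,0.66],[0,0,0,0,0,0,0.72],[0,0,0,0,0,0,0.78],[0,0,0,0,0,0,0.78],[0,0,0,0,0,0,0.78]],
  ],
)

```text
clock: 19.0
eef_pos: [0.5457, -0.2862, 0.0455]
orientation: [0.732, 0.562, 0.234, 0.306]
ft_force: [-0.2, -0.1, 0.6]
width: 0.0666
```

```bash
python3 - <<'E'
from h import *
from workcell import ctrl
s=ctrl.read_state();print(s["eef_pos"],s["width"],s["ft_force"])
for n in("side",):
    i=ctrl.snapshot(n)["image"];y,x=(220,220)
    cv2.imwrite(f"pics/{n}12c.png",cv2.resize(i[y:y+110,x:x+140,::-1],None,fx=5.4,fy=5.4,interpolation=cv2.INTER_CUBIC))
E
```

```text
[ 0.54565426 -0.28617287  0.04545139] 0.06662990073785068 [-0.19641504 -0.13131163  0.5879482 ]
```

View pics/side12c.png

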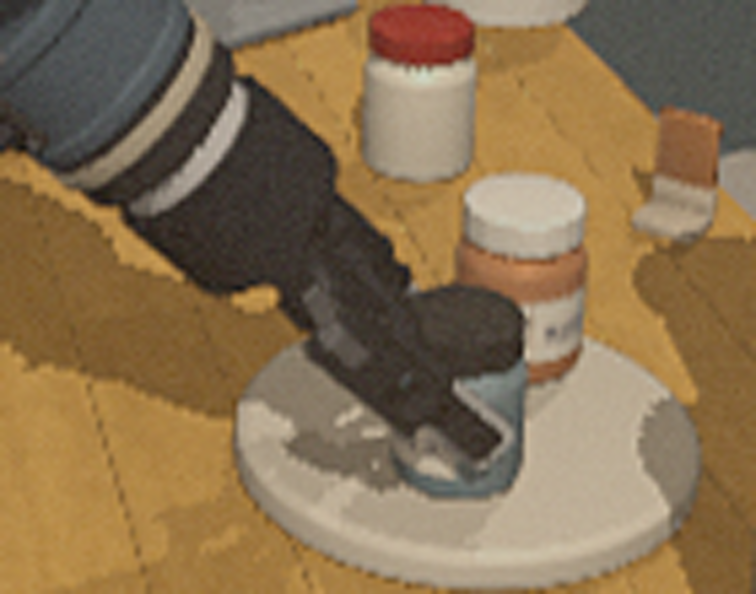

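Released; jar stands. Retreat along the tool axis.

>>> carry_out(
  deltas=[
    [[0,0,0,0,0,-1.5,0.78],[0,0,0,0,0,-4,0.78],[0,0,0,0,0,-8,0.78],[0,0,0,0,0,-12,0.78],[0,0,0,0,0,-16,0.78],[0,0,0,0,0,-20,0.78],[0,0,0,0,0,-22,0.78],[0,0,0,0,0,-22,0.78]],
  ],
)

```text
clock: 19.85
eef_pos: [0.394, -0.2461, 0.2029]
orientation: [0.731, 0.562, 0.234, 0.309]
ft_force: [-0.3, -0.5, 0.1]
width: 0.0663
```

```bash
python3 - <<'E'
from h import *
from workcell import ctrl
s=ctrl.read_state();print(s["clock"],s["eef_pos"],s["qpos"].round(2),s["ft_force"])
for n in("side","top"):
    p=ctrl.snapshot(n);i=p["image"];cv2.imwrite(f"pics/{n}13.png",i[:,:,::-1])
    capfit(n,f"pics/{n}13.png")
    for t in("blue_jar","brown_jar"): print(t,[(np.round(d["at"],3),d["score"]) for d in ctrl.find_in(p,t)])
E
```

```text
19.85 [ 0.3939967  -0.24607681  0.20286017] [-0.8  -0.28 -0.94  0.19  0.37 -0.4 ] [-0.32315526 -0.51630625  0.05993406]
side [245 163  12   8  82] [250.6 166.6]
side [289 221  19  11 168] [297.8 225.8]
side [234 231  26  25 392] [247.3 242.9]
side [196 288  11  38 149] [201.3 304.4]
-15 sil.centroid 247.0 166.0 bbox (241, 162, 12, 8) topc [246.6 163. ]
-10 sil.centroid 248.3 166.0 bbox (242, 162, 12, 8) topc [247.9 163. ]
-5 sil.centroid 249.5 166.1 bbox (243, 162, 13, 9) topc [249.4 163.1]
0 sil.centroid 250.8 166.4 bbox (245, 162, 12, 9) topc [250.8 163.4]
5 sil.centroid 252.0 166.9 bbox (246, 162, 12, 10) topc [252.2 164. ]
10 sil.centroid 253.3 167.6 bbox (247, 162, 13, 11) topc [253.6 164.7]
15 sil.centroid 254.5 168.4 bbox (248, 163, 13, 11) topc [255.1 165.7]
blue_jar [(array([ 0.523, -0.306,  0.066]), 0.98), (array([0.518, 0.047, 0.034]), 0.81), (array([0.383, 0.235, 0.036]), 0.74)]
brown_jar [(array([ 0.594, -0.236,  0.08 ]), 0.69)]
top [234 205  16  14 165] [241.8 211.9]
top [165 226  12  11 106] [170.2 230.7]
top [237 249  23  20 271] [247.7 258.6]
top [325 280  25   3  53] [335.4 280.8]
-15 sil.centroid 164.9 236.2 bbox (157, 229, 15, 15) topc [163.7 235. ]
-10 sil.centroid 166.7 234.7 bbox (159, 227, 15, 15) topc [165.6 233.2]
-5 sil.centroid 168.5 233.2 bbox (161, 226, 15, 15) topc [167.7 231.5]
0 sil.centroid 170.3 231.8 bbox (163, 224, 14, 15) topc [169.7 230. ]
5 sil.centroid 172.2 230.6 bbox (165, 223, 14, 15) topc [171.9 228.5]
10 sil.centroid 174.0 229.5 bbox (167, 222, 14, 15) topc [174.  227.3]
15 sil.centroid 175.9 228.5 bbox (169, 221, 14, 15) topc [176.1 226.1]
blue_jar [(array([0.378, 0.267, 0.042]), 0.87), (array([0.517, 0.076, 0.043]), 0.7), (array([ 0.517, -0.273,  0.081]), 0.57)]
brown_jar [(array([ 0.583, -0.204,  0.088]), 0.65)]
```

View pics/side13.png

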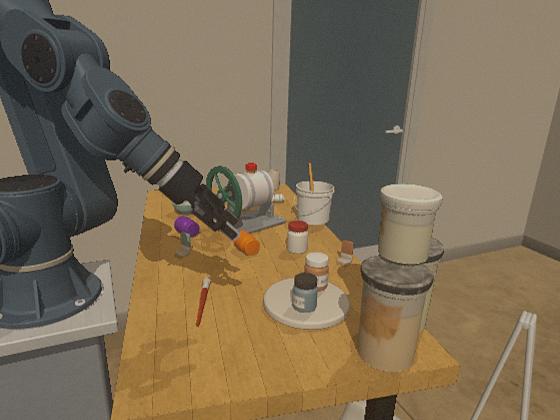

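View pics/top13.png

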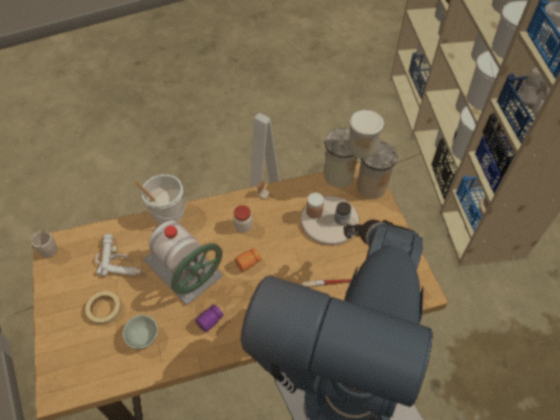

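```bash
cat > fit4.py <<'E'
from h import *
from scipy.optimize import minimize
im={n:np.mean([cv2.imread(f"pics/{n}{k}.png").astype(float) for k in ks],0) for n,ks in(("top",(6,7,13)),("side",(6,)))}
a=np.linspace(0,2*np.pi,90);S=6
def rast(polys,holes,box,sig):
    x0,y0,w,h=box;m=np.zeros((h*S,w*S),np.uint8)
    f=lambda q:np.int32(np.round((q-[x0,y0]+.5)*S*16-8))
    for q in polys: cv2.fillConvexPoly(m,cv2.convexHull(f(q)),1,shift=4)
    for q in holes: cv2.fillConvexPoly(m,cv2.convexHull(f(q)),0,shift=4)
    m=cv2.resize(m.astype(np.float32),(w,h),interpolation=cv2.INTER_AREA)
    return cv2.GaussianBlur(m,(0,0),sig)
BW={"top":(160,235,80,70),"side":(195,150,65,90)};BC={"top":(155,215,32,32),"side":(238,156,25,14)}
def ring(r,x):return np.c_[np.full(90,x),r*np.cos(a),.125+r*np.sin(a)]
def cost(q,vs=("top","side"),full=False):
    R,t=M(q[:3]);th=q[3];tot=[]
    for n in vs:
        sig={"top":.9,"side":.5}[n];P=lambda A:proj(n,A@R.T+t)
        # wheel: outer disc; ignore inside
        x0,y0,w,h=BW[n];I=im[n][y0:y0+h,x0:x0+w];g=I[:,:,1]-.5*I[:,:,2]-.5*I[:,:,0]
        g=I[:,:,1]-I[:,:,2]
        mo=rast([P(np.vstack([ring(.095,-.106),ring(.095,-.094)]))],[],BW[n],sig)
        mi=rast([P(ring(.078,-.106))],[],BW[n],sig)
        k=cv2.dilate((mo>.02).astype(np.uint8),np.ones((7,7)))*(mi<.02)
        A=np.c_[mo[k>0],np.ones(int(k.sum()))];y=g[k>0];c,_,_,_=np.linalg.lstsq(A,y,rcond=None)
        tot.append(np.mean((A@c-y)**2)/np.var(y))
        x0,y0,w,h=BC[n];I=im[n][y0:y0+h,x0:x0+w];g=I[:,:,2]-I[:,:,1]
        d=np.array([0,-np.sin(th),np.cos(th)]);e=np.array([0,-np.cos(th),-np.sin(th)])
        q3=np.vstack([[.013+.018*np.cos(b),0,.125]+r*d+.018*np.sin(b)*e for r in(q[4],.088) for b in a])
        mc=rast([P(q3)],[],BC[n],sig).ravel();A=np.c_[mc,np.ones(mc.size)];y=g.ravel();c,_,_,_=np.linalg.lstsq(A,y,rcond=None)
        tot.append(np.mean((A@c-y)**2)/np.var(y))
    return tot if full else sum(tot)
for vs in(("top","side"),("top",),("side",)):
    b=None
    for th0 in(-.08,0,.08):
        s=minimize(cost,[.603,.2686,.30,th0,.073],args=(vs,),method="Nelder-Mead",options=dict(initial_simplex=np.array([.603,.2686,.30,th0,.073])+np.vstack([np.zeros(5),np.diag([.004,.004,.04,.06,.004])]),xatol=1e-4,fatol=1e-5,maxiter=900))
        if b is None or s.fun<b.fun:b=s
    print(vs,b.x.round(4),"deg",np.degrees(b.x[3]).round(2),np.round(cost(b.x,vs,True),3))
E
python3 fit4.py
```

```text
('top', 'side') [ 0.6029  0.268   0.285  -0.0183  0.0726] deg -1.05 [0.483 0.107 0.242 0.106]
('top',) [0.6002 0.2769 0.3463 0.1106 0.0782] deg 6.34 [0.433 0.072]
('side',) [ 0.603   0.267   0.282  -0.0509  0.072 ] deg -2.91 [0.24  0.086]
```

```bash
python3 - <<'E'
import cv2
i=cv2.imread("pics/side13.png")[245:335,255:360];j=cv2.imread("pics/top13.png")[185:250,290:366]
import numpy as np
a=cv2.resize(i,(420,360),interpolation=cv2.INTER_CUBIC);b=cv2.resize(j,(380,360),interpolation=cv2.INTER_CUBIC)
cv2.imwrite("pics/fin.png",np.hstack([a,b]))
E
```

```text
(no output)
```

View pics/fin.png

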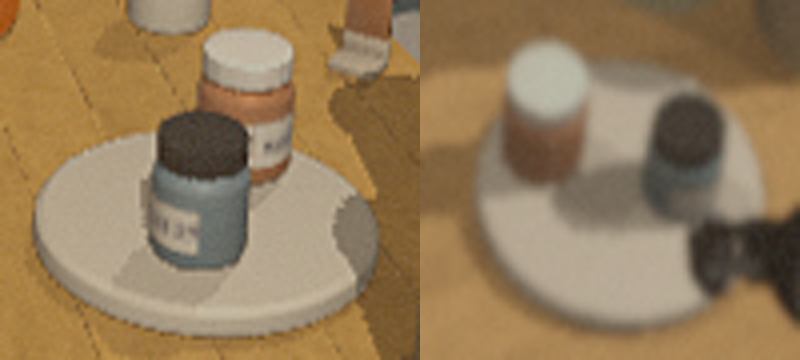

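```bash
python3 -c "
from workcell import ctrl
print(ctrl.hand_in())"
```

```text
the job is handed in; nothing more can be done
None
```

The mill is ready for charging and the job is handed in at about 20 s of robot time. It gave no verdict.

- **Drum:** I turned it by the green wheel in two pinched strokes of about 90°, then 8° back after a look at the cap. The red cap now points up. Fitting both cameras together puts it within about 1° of vertical. Each camera fitted alone disagrees: about −3° from the side, and +4° to +6° from the top. So the angle is only certain to a few degrees.
- **Blue jar:** I picked up the blue jar with the black lid, not the orange or purple look-alikes, turned it upright and set it on the bat. The last pictures show it standing free with its whole foot on the bat. The planned spot left about 30 mm to the bat's edge and 40 mm to the brown jar.
- **Other things:** The brown jar, white jar, tiles and brush look unmoved in the last pictures. The gripper was open and clear of everything, and the wrist force readings I saw stayed below 30 N.

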